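# Put the glass columns away in the drawer

## Task

Put the glass chromatography columns away: pull the upper drawer of the grey bench-top unit out to its stop, lift the stray carton out and stand it upright on the bench, lay every column level in a lane of its own with the heavy steel end towards the drawer's front, and push the drawer fully home. The glass is thin, so hold it gently and near its balance point, which a small trial lift shows: carry each column level, set it down in its lane before letting go, and leave everything else on the bench where it is.

Things in the scene. Friction and masses are not known exactly. Their poses are not given: they have to be found in the camera images.
- drawer (a joint): travel of the unit's upper drawer in m: 0 shut, 0.240 at its stop (fully out, towards the unit's front). It runs stiffly, about 3 N, and stays where it is left; it may start a little open.
- handle (a point): middle of the drawer's level steel bar handle, 10 thick, 120 long, 35 out from the drawer's white front, 150 above the bench; moves with the drawer. Axes here and at the lanes: x into the unit (pull along -x), y along the bar, z up. The drawer's front rises to 168 above the bench; the unit's flat top is at 187, its front edge 53 behind this point when the drawer is shut
- lane0 (a point): front end of the drawer's left lane (seen from the robot): on its midline, on its floor, 94 above the bench, at the inner face of the drawer's front; it moves with the drawer. From here the lane runs 250 along +x and 90 wide between rubber ribs 20 high, side walls 50 high above the floor. At its stop the front 240 of the lane lies clear of the unit.
- lane1 (a point): front end of the drawer's middle lane (seen from the robot): on its midline, on its floor, 94 above the bench, at the inner face of the drawer's front; it moves with the drawer. From here the lane runs 250 along +x and 90 wide between rubber ribs 20 high, side walls 50 high above the floor. At its stop the front 240 of the lane lies clear of the unit.
- lane2 (a point): front end of the drawer's right lane (seen from the robot): on its midline, on its floor, 94 above the bench, at the inner face of the drawer's front; it moves with the drawer. From here the lane runs 250 along +x and 90 wide between rubber ribs 20 high, side walls 50 high above the floor. At its stop the front 240 of the lane lies clear of the unit.
- column0: glass column lying on the bench (None from the start: absent), 200 long. Origin on its axis at mid length, 23 above what it lies on; x runs along it from the heavy end to the light end. Square 46 x 46 ends: steel adaptor x -100 to -64, white plastic cap x +86 to +100, plus a 10 long nipple on each; between them bare round glass 26 across, to be gripped
- column1: glass column lying on the bench (None from the start: absent), 200 long. Origin on its axis at mid length, 23 above what it lies on; x runs along it from the heavy end to the light end. Square 46 x 46 ends: steel adaptor x -100 to -64, white plastic cap x +86 to +100, plus a 10 long nipple on each; between them bare round glass 26 across, to be gripped
- column2: glass column lying on the bench (None from the start: absent), 200 long. Origin on its axis at mid length, 23 above what it lies on; x runs along it from the heavy end to the light end. Square 46 x 46 ends: steel adaptor x -100 to -64, white plastic cap x +86 to +100, plus a 10 long nipple on each; between them bare round glass 26 across, to be gripped
- column0_cap_end (a point): middle of column0's cap end face (x = +100). Of every column: weight 0.5 to 1.0 kg; the ends differ inside, so the balance point cannot be seen: it lies between x = -5 and x = -51, and a trial lift shows it. Gripped far from it, with a gentle grip, the column swings
- column1_cap_end (a point): middle of column1's cap end face (x = +100). Of every column: thin glass, a finger may press on it with 15 N at most; 13 N carries it safely if it is gripped near its balance point
- column2_cap_end (a point): middle of column2's cap end face (x = +100). Of every column: once it is more than 80 off the bench, in the drawer too, it must stay within 15 degrees of level
- carton: plain cardboard carton left in the drawer's middle lane, 110 (x) x 48 (y) x 58 high, 0.15 kg, origin under its middle. Any clear place on the bench will do for it; there is room left of the drawer
- tube_rack: bystander: orange rack of small tubes, 85 x 200 x 51, origin under its middle; leave it alone
- dishes: bystander: stack of three flat clear dishes, 90 across, 44 high, origin under its middle; leave it alone
- wash_bottle: bystander: white plastic wash bottle with a bent spout, 72 across, 178 high, origin under its middle; leave it alone
- beaker: bystander: glass beaker, 76 across, 100 high, origin under its middle; leave it alone
- micropipette: bystander: hand pipette lying on the bench, about 260 long, 30 high, origin on the bench near its middle; leave it alone
- spanner: bystander: flat steel spanner lying on the bench near the robot, about 160 long, origin under its middle; leave it alone
There are look-alikes about, which are no part of the job. Leave any purple look-alike of the column2 alone.

How it is judged:
By the outcome, as a careful person would: the job done as asked, in the order asked, and still so for the second after the job is handed in, with the robot touching nothing.
Of column0, column1, column2 only 2 to 3 are there at a start; the rules pass over those that are not, and their reading is None.
At some moment in a run one of column0, column1, column2, carton may be knocked a few centimetres aside while the robot is not near it.
It also fails if it takes over 210 s, if anything falls off the work surface, if the arm or the gripper's body presses on something with over 40 N, if the wrist force passes 120 N, or if a joint passes its speed limit or range.

## Robot

A 6-joint arm with a two-finger parallel gripper is mounted at the origin on the work surface. World frame = base frame: x ahead of the robot, y to its left, z up, the work surface at z = 0. Lengths are in m, angles in rad, forces in N, time in s.
With the tool pointing down it reaches from about 0.25 to 0.775 m from the base axis. Payload 4 kg.
Tool frame: the origin (TCP) lies midway between the tips of the shut fingers; the grasp point (between the pads) lies 19 mm behind it; y points along the fingers, x is the direction in which the jaws open and shut, and the axes are right-handed (so a half turn about y gives the same grasp; the last joint's range is limited). The gripper opens to 94 mm and grips with 3 to 60 N. Pads are 16 mm wide; open, the fingers measure 119 mm over their backs; the gripper's body (75 mm by 177 mm) begins 78 mm behind the grasp point.
Start: joints at [-1.381, 0.087, 1.371, -0, 1.684, -0.103], TCP at [0.159, -0.527, 0.206] pointing down, gripper open.
Joint ranges: [-3.1, 3.1], [-0.76, 2.03], [0.27, 2.55], [-1.08, 4.22], [0.17, 2.65], [-2.57, 2.57]. Speed limits (rad/s): [2.79, 2.79, 3.14, 3.14, 3.14, 3.14].

## Interface

Orientations are given as [roll, pitch, yaw] about the fixed x, y, z axes, in that order (R = Rz(yaw) Ry(pitch) Rx(roll)).
In Python, from bench import robot, snapshot, camera_info, ticket gives the robot as it stands.
- The arm moves only by the shell command python3 -m creep 'ROWS'. ROWS is JSON, a list of rows, each an object with "slide": the shift along the tool's x, y, z in mm, a list of three; "roll": the turn about the tool's y in degrees; "grip": the closure, from 0 (fully open) to 1 (shut). In form: [{"slide": [x, y, z], "roll": roll, "grip": grip}, ...]. A call has 1 to 20 rows; each row is the pose to reach, as a shift and turn from the pose commanded when the call began, along the tool's axes at that moment; what a row does not reach only later rows make up. A row lasts 1/12 s, in which the tool goes at most 41.7 mm and 7.16 degrees, less where a joint would pass 70% of its speed; a pose out of reach is approached as far as the arm can. A call with a gripper value outside its range is refused whole. The fingers move at their own pace and stop on an object; the grip force is fixed at half the most. Time passes only in rows, so rows that repeat a pose let the fingers close. It gives the time, the measured TCP pose, the force and the opening at its end, in the units of the state.
- robot.get_obs(): the state, without advancing time (a new reading comes with each control period).
- snapshot(name): name is "scene" or "top"; returns the picture (420x560x3 uint8, red, green, blue); there is no depth.
- camera_info(name): a dict with "fx", "fy", "cx", "cy" (pixels), "dist" ([k1, k2, p1, p2, k3] as OpenCV has them; the pictures are not rectified), "cam_to_world" (4x4, takes a point from camera to world coordinates). Camera axes: x right, y down, z forward; pixel columns grow to the right and rows downward; lengths in m; the calibration is good to about 2 mm. A picture is of the moment at which its call begins. camera_info takes no time and is no camera call.
- ticket.close_job(): hands the job in, once; it reports no verdict.
The state is a dict: "time": time; "joint_positions": joint angles; "qvel": joint speeds; "joint_torque": joint torques, N m; "tool_pos": TCP position; "ee_rot": TCP orientation; "wrist_force": force on the tool from outside, world axes, zero at the start; "wrist_torque": the same for the moment, N m; "width": finger opening in m.
Only numpy, scipy, OpenCV 4.12 (cv2) and the standard library are available. Lean on these libraries where they do the work, as an engineer would, in place of code of your own. Each camera call takes 0.05 s, during which the arm holds its last target.

## Working session

There is one attempt and no reset: what is moved stays moved. The work goes in short steps, Python scripts to look and compute and a shell command to move; the robot and the scene stay as the last step left them, time stands still between calls to the robot, and variables do not carry over. Pictures are saved under pics/ and viewed, and the job is handed in when it is done.

I'll start by looking at the workspace and taking both camera views.

```bash
ls -la; mkdir -p pics; python3 - <<'E'
from bench import robot, snapshot, camera_info
import cv2, numpy as np
print(robot.get_obs())
for n in ("scene","top"):
    c=camera_info(n); print(n,{k:(np.round(v,4).tolist()) for k,v in c.items()})
    im=snapshot(n); cv2.imwrite(f"pics/{n}0.png",cv2.cvtColor(im,cv2.COLOR_RGB2BGR))
E
```

```text
total 12
drwxr-xr-x  3 agent agent 4096 Dec  7 14:19 .
drwxr-xr-x 23 root  root  4096 Dec  7 14:19 ..
drwxr-xr-x  2 agent agent 4096 Dec  7 14:19 pics
{'time': 0.0, 'joint_positions': array([-1.38106988e+00,  8.79062594e-02,  1.37224141e+00,  4.10669581e-07,
        1.68359945e+00, -1.03109614e-01]), 'qvel': array([ 3.33202692e-05, -1.12739634e-03, -3.38615189e-04,  9.28260796e-04,
       -2.47421566e-04, -7.12460688e-04]), 'joint_torque': array([-1.77881164e-03, -3.40184176e+01, -3.02433085e+01,  7.16581405e-02,
        3.32598074e-02, -1.70772519e-04]), 'tool_pos': array([ 0.15865414, -0.52604564,  0.20433734]), 'ee_rot': array([-1.57057417,  0.00214298, -1.27795998]), 'wrist_force': array([-0.2760239 , -0.15551549,  0.15964817]), 'wrist_torque': array([0.03142563, 0.02972172, 0.00727543]), 'width': 0.09399096857860616}
scene {'fx': 418.311, 'fy': 418.311, 'cx': 274.7621, 'cy': 208.8521, 'dist': [0.0093, 0.0, 0.0, 0.0, 0.0], 'cam_to_world': [[0.5345, 0.4653, -0.7056, 1.6809], [0.845, -0.3136, 0.4332, -0.6433], [-0.0197, -0.8278, -0.5607, 1.0005], [0.0, 0.0, 0.0, 1.0]]}
top {'fx': 461.4598, 'fy': 461.4598, 'cx': 280.325, 'cy': 205.5661, 'dist': [0.0282, 0.0, 0.0, 0.0, 0.0], 'cam_to_world': [[0.0247, -0.9862, 0.1639, 0.3321], [-0.9997, -0.0239, 0.007, 0.0234], [-0.003, -0.164, -0.9865, 1.5591], [0.0, 0.0, 0.0, 1.0]]}
```

View pics/scene0.png

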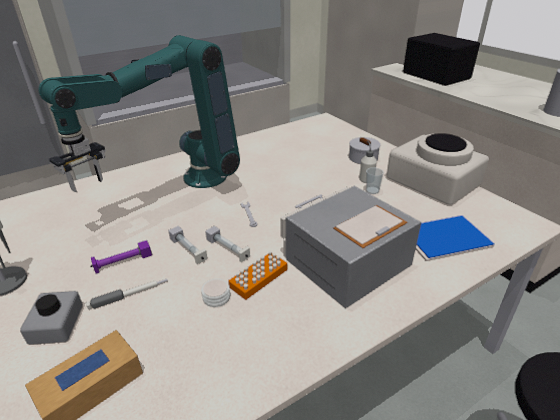

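View pics/top0.png

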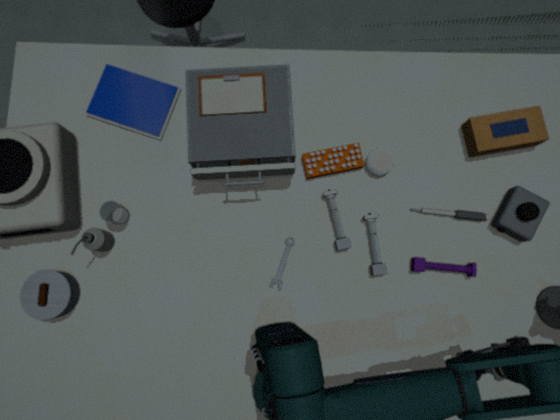

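Scene view: two clear columns near (187,243) and (228,244), and the purple look-alike at (121,257). The grey unit is at (350,240). Top view: the columns are at (337,220) and (375,243), the purple one at (445,267) and the handle bar at (243,185). The drawer is slightly open. Next I'll write helpers and zoom in.

```bash
cat > h.py <<'E'
import numpy as np, cv2
from bench import robot, snapshot, camera_info
from scipy.spatial.transform import Rotation as R
def ray(n,uv):
    c=camera_info(n);K=np.array([[c['fx'],0,c['cx']],[0,c['fy'],c['cy']],[0,0,1.]])
    T=np.array(c['cam_to_world'])
    p=cv2.undistortPoints(np.array([[uv]],float),K,np.array(c['dist'],float))[0,0]
    d=T[:3,:3]@np.array([p[0],p[1],1]);return T[:3,3],d/np.linalg.norm(d)
def plane(n,uv,z):
    o,d=ray(n,uv);return o+d*(z-o[2])/d[2]
def tri(uvs,uvt):
    o1,d1=ray('scene',uvs);o2,d2=ray('top',uvt)
    A=np.stack([d1,-d2],1);t=np.linalg.lstsq(A,o2-o1,rcond=None)[0]
    a,b=o1+d1*t[0],o2+d2*t[1];return (a+b)/2,np.linalg.norm(a-b)
def proj(n,P):
    c=camera_info(n);K=np.array([[c['fx'],0,c['cx']],[0,c['fy'],c['cy']],[0,0,1.]])
    T=np.linalg.inv(np.array(c['cam_to_world']))
    return cv2.projectPoints(np.array([P],float),cv2.Rodrigues(T[:3,:3])[0],T[:3,3],K,np.array(c['dist'],float))[0][0,0]
def snap(n):
    return cv2.cvtColor(snapshot(n),cv2.COLOR_RGB2BGR)
def crop(im,x0,y0,x1,y1,s,name):
    c=cv2.resize(im[y0:y1,x0:x1],None,fx=s,fy=s,interpolation=cv2.INTER_CUBIC)
    for x in range((x0+9)//10*10,x1,10):
        cv2.line(c,((x-x0)*s,0),((x-x0)*s,5 if x%50 else 14),(0,0,255),1)
        if x%20==0: cv2.putText(c,str(x),((x-x0)*s,22),0,.35,(0,0,255))
    for y in range((y0+9)//10*10,y1,10):
        cv2.line(c,(0,(y-y0)*s),(5 if y%50 else 14,(y-y0)*s),(0,0,255),1)
        if y%20==0: cv2.putText(c,str(y),(8,(y-y0)*s+4),0,.35,(0,0,255))
    cv2.imwrite("pics/"+name,c)
def st():
    o=robot.get_obs();T=R.from_euler('xyz',o['ee_rot']).as_matrix()
    print('t%.2f tcp %s x%s z%s w%.4f F%s M%s'%(o['time'],np.round(o['tool_pos'],4),np.round(T[:,0],3),np.round(T[:,2],3),o['width'],np.round(o['wrist_force'],2),np.round(o['wrist_torque'],3)));print('q',np.round(o['joint_positions'],3))
    return o,T
E
python3 - <<'E'
from h import *
s=cv2.imread('pics/scene0.png');t=cv2.imread('pics/top0.png')
crop(s,155,180,285,280,6,'c1.png');crop(t,310,175,400,285,5,'c2.png');crop(t,180,140,310,210,6,'c3.png')
crop(s,270,180,430,300,5,'c4.png')
E
```

```text
(no output)
```

View pics/c1.png

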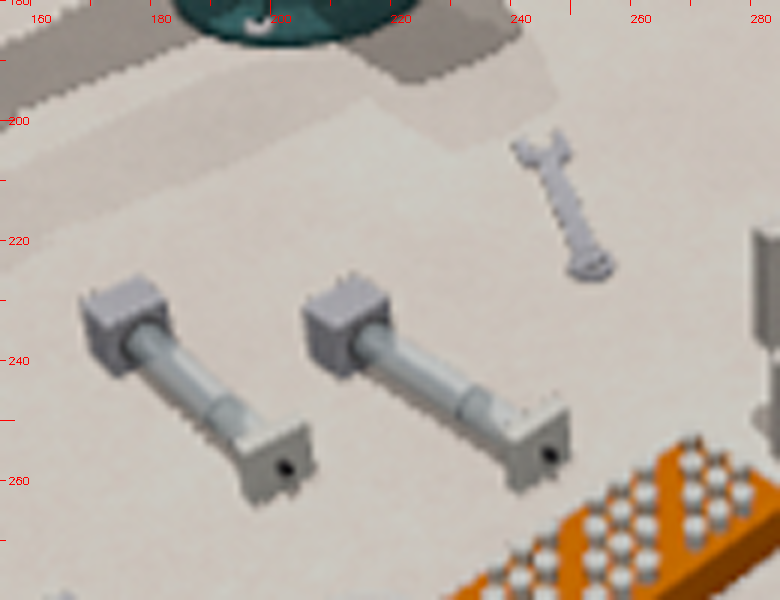

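View pics/c2.png

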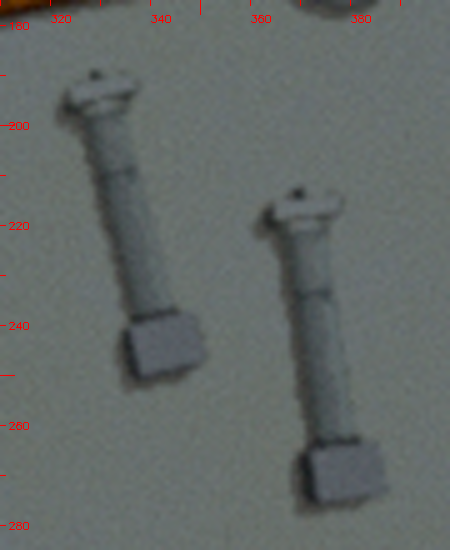

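View pics/c3.png

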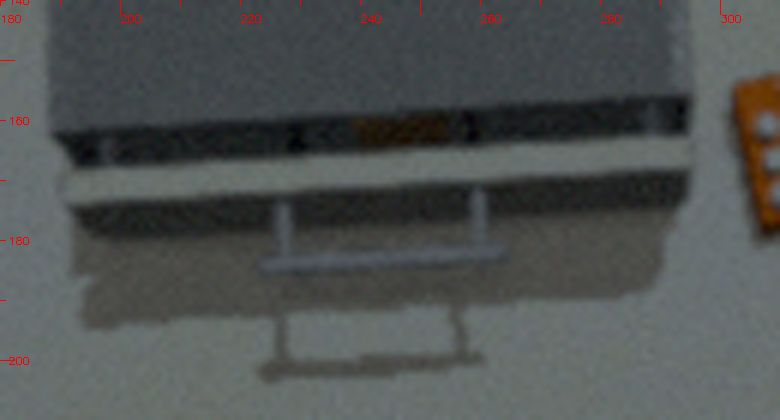

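View pics/c4.png

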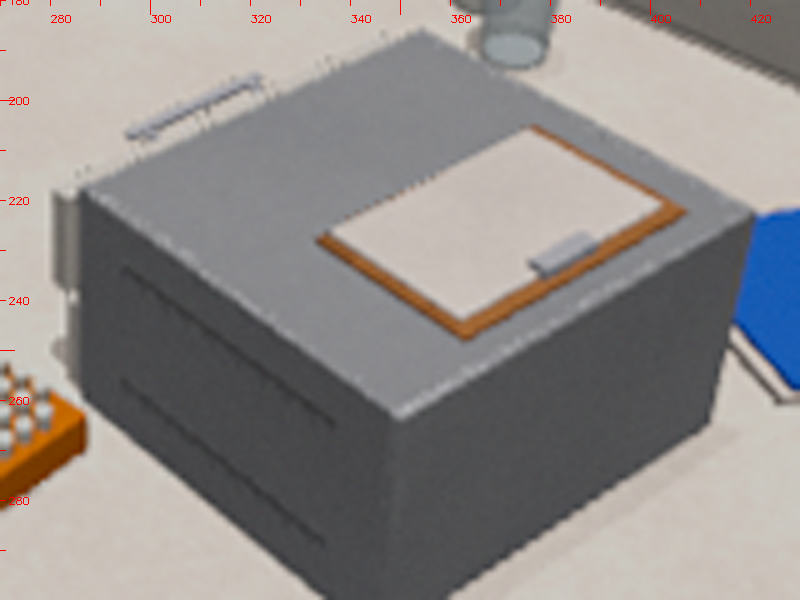

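```bash
python3 - <<'E'
from h import *
P={}
for n,a,b in [('hL',(321,196),(223.5,184.5)),('hR',(294.5,206.8),(263.5,182)),
 ('A steel top',(212.8,230.4),(343,243.3)),('A nip',(246.5,255.8),(329,190)),
 ('B steel top',(175.5,230.1),(378.7,269.2)),('B nip',(202.7,258),(369.6,213.6))]:
    p,e=tri(a,b);print(n,np.round(p,4),round(e,4)); P[n]=p
d=P['hL']-P['hR'];print('bar',np.linalg.norm(d),'axis yaw',np.degrees(np.arctan2(-d[0],d[1])),'mid',(P['hL']+P['hR'])/2)
for c,uv,n in (('A',(343,243.3),(329,190)),('B',(378.7,269.2),(369.6,213.6))):
    s=plane('top',uv,.046);q=plane('top',n,.023);print(c,s,q,np.linalg.norm((q-s)[:2]),np.degrees(np.arctan2(q[1]-s[1],q[0]-s[0])))
# unit front top edge
for uv in [(188.5,162),(295,156)]: print('front edge',plane('top',uv,.187))
print('white front top', plane('top',(190,170),.168),plane('top',(295,164),.168))
E
```

```text
hL [0.629  0.212  0.1446] 0.0024
hR [0.6383 0.0853 0.1481] 0.0061
A steel top [ 0.4635 -0.1755  0.0394] 0.0011
A nip [ 0.6451 -0.1302  0.0202] 0.0014
B steel top [ 0.3817 -0.2929  0.0388] 0.0036
B nip [ 0.5676 -0.267   0.0195] 0.0005
bar 0.1270734247856935 axis yaw 4.2387465819354 mid [0.63365414 0.14861821 0.14634206]
A [ 0.46318913 -0.17413238  0.046     ] [ 0.64479431 -0.1293205   0.023     ] 0.18705226077879664 13.861089552374713
B [ 0.38216022 -0.28976073  0.046     ] [ 0.56721529 -0.26610415  0.023     ] 0.18656102215885367 7.284915233118741
front edge [0.68834431 0.31744006 0.187     ]
front edge [ 0.71523268 -0.00798574  0.187     ]
white front top [0.66794418 0.31544324 0.168     ] [ 0.69495032 -0.00892459  0.168     ]
```

Measured heights agree with the text: handle about 0.146–0.150, column axes about 0.020, steel tops about 0.039–0.046. The unit's yaw is about 4.7°. Candidates for a column:
- A, top (337,220): grey, steel end towards the robot.
- B, top (375,243): grey, also steel end towards the robot.
- Purple look-alike, top (445,267): leave it alone.
- Spanner at (285,262) and pipette at (447,213): not columns.

I'm choosing A and B, and the crops above confirm steel and cap ends with clear glass. Next I'll work out the reach to the handle.

```bash
cat >> h.py <<'E'
def go(target,yaw=None):
    o,T=st();d=np.array(target)-o['tool_pos'];s=T.T@d*1000
    y0=np.degrees(np.arctan2(T[1,0],T[0,0]));r=None
    if yaw is not None: r=-((yaw-y0+180)%360-180)
    print('slide',np.round(s,1),'|%.0f| mm'%np.linalg.norm(s),'roll',r,'yaw now %.2f'%y0)
E
python3 - <<'E'
from h import *
for uv in [(223.5,184.5),(263.5,182),(243.5,183.3)]: print(plane('top',uv,.15),plane('top',uv,.155))
go((.634,.149,.26),4.7)
E
```

```text
[0.62849071 0.21229021 0.15      ] [0.62743906 0.21162006 0.155     ]
[0.63948889 0.08782605 0.15      ] [0.63839822 0.08759756 0.155     ]
[0.6338313  0.15009008 0.15      ] [0.6327607  0.14964065 0.155     ]
t0.10 tcp [ 0.1586 -0.5261  0.2044] x[ 0.289 -0.957 -0.002] z[0.957 0.289 0.   ] w0.0942 F[ 0.14  0.51 -0.01] M[ 0.011 -0.016  0.017]
q [-1.381  0.088  1.372 -0.     1.684 -0.103]
slide [-509.3  -54.4  650. ] |828| mm roll -77.92478629684865 yaw now -73.22
```

```bash
python3 -m creep '[{"slide":[0,-30,0],"roll":0,"grip":0},{"slide":[-20,-55,30],"roll":-5,"grip":0.3},{"slide":[-50,-55,65],"roll":-10,"grip":0.7},{"slide":[-510,-55,650],"roll":-78,"grip":0.7},{"slide":[-510,-55,650],"roll":-78,"grip":0.7},{"slide":[-510,-55,650],"roll":-78,"grip":0.7},{"slide":[-510,-55,650],"roll":-78,"grip":0.7},{"slide":[-510,-55,650],"roll":-78,"grip":0.7},{"slide":[-510,-55,650],"roll":-78,"grip":0.7},{"slide":[-510,-55,650],"roll":-78,"grip":0.7},{"slide":[-510,-55,650],"roll":-78,"grip":0.7},{"slide":[-510,-55,650],"roll":-78,"grip":0.7},{"slide":[-510,-55,650],"roll":-78,"grip":0.7},{"slide":[-510,-55,650],"roll":-78,"grip":0.7},{"slide":[-510,-55,650],"roll":-78,"grip":0.7},{"slide":[-510,-55,650],"roll":-78,"grip":0.7},{"slide":[-510,-55,650],"roll":-78,"grip":0.7},{"slide":[-510,-55,650],"roll":-78,"grip":0.7},{"slide":[-510,-55,650],"roll":-78,"grip":0.7},{"slide":[-510,-55,650],"roll":-78,"grip":0.7}]'; python3 - <<'E'
from h import *
go((.634,.149,.131),4.8)
E
```

```text
time: 1.77
tool_pos: [0.6103, 0.1169, 0.2597]
ee_rot: [-1.571, 0.001, 0.084]
wrist_force: [0.1, -0.1, 1.0]
width: 0.0286
t1.77 tcp [0.6103 0.1169 0.2597] x[ 0.996  0.084 -0.001] z[-0.084  0.996 -0.   ] w0.0286 F[ 0.14 -0.1   1.01] M[-0.007 -0.151  0.012]
q [ 0.098  0.247  1.081 -0.     1.815  0.014]
slide [ 26.5 128.7  30.1] |135| mm roll -0.0011218918918700638 yaw now 4.80
```

```bash
python3 -m creep '[{"slide":[26,40,30],"roll":0,"grip":0.7},{"slide":[26,40,30],"roll":0,"grip":0.7},{"slide":[26,40,30],"roll":0,"grip":0.7},{"slide":[26,40,30],"roll":0,"grip":0.7}]'; python3 - <<'E'
from h import *
go((.634,.149,.131),4.8)
crop(snap('top'),180,140,310,210,6,'d1.png');crop(snap('scene'),230,120,360,240,6,'d2.png')
E
```

```text
time: 2.1
tool_pos: [0.6321, 0.1464, 0.2185]
ee_rot: [-1.572, 0.005, 0.084]
wrist_force: [0.6, -0.1, 0.4]
width: 0.028
t2.10 tcp [0.6321 0.1464 0.2185] x[ 0.996  0.084 -0.005] z[-0.084  0.997 -0.001] w0.0280 F[ 0.61 -0.07  0.44] M[ 0.039 -0.172 -0.047]
q [ 1.410e-01  3.130e-01  1.080e+00 -1.000e-03  1.753e+00  5.700e-02]
slide [ 2.5 87.5  2.6] |88| mm roll -0.008443844075770812 yaw now 4.79
```

View pics/d2.png

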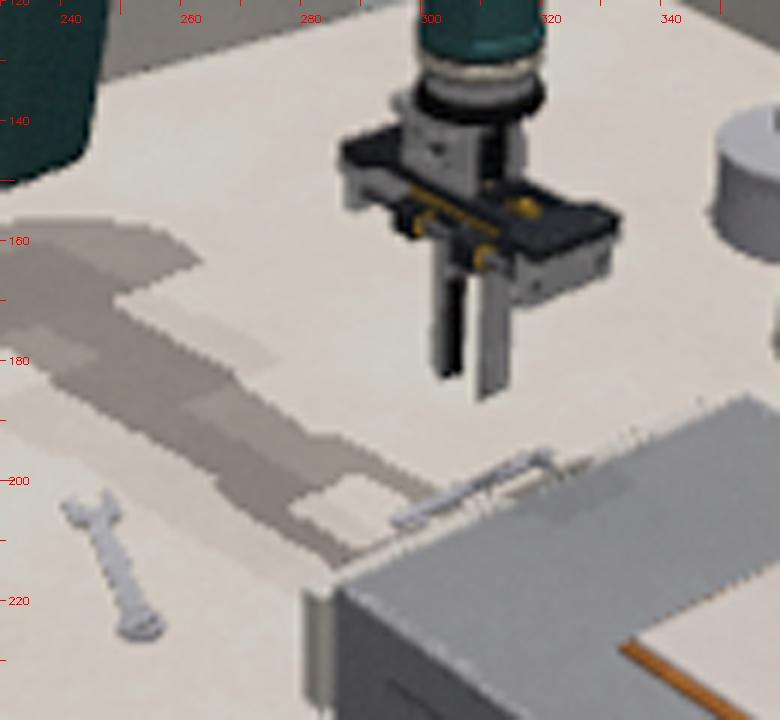

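The jaws straddle the bar line: fingertips at scene (302,182) and (310,186), bar at (294–321, 206–196). I'll descend in steps.

```bash
python3 -m creep '[{"slide":[1,20,0],"roll":0,"grip":0.7},{"slide":[1,40,0],"roll":0,"grip":0.7},{"slide":[1,60,0],"roll":0,"grip":0.7},{"slide":[1,80,0],"roll":0,"grip":0.7},{"slide":[1,86,0],"roll":0,"grip":0.7},{"slide":[1,86,0],"roll":0,"grip":0.7},{"slide":[1,86,0],"roll":0,"grip":0.7}]'; python3 - <<'E'
from h import *
go((.634,.149,.131),4.8)
crop(snap('top'),180,140,310,210,6,'d1.png');crop(snap('scene'),230,120,360,240,6,'d2.png')
E
```

```text
time: 2.78
tool_pos: [0.6346, 0.146, 0.1364]
ee_rot: [-1.571, -0.002, 0.082]
wrist_force: [-0.5, 1.0, 0.8]
width: 0.0284
t2.78 tcp [0.6346 0.146  0.1364] x[0.997 0.082 0.002] z[-0.082  0.997 -0.   ] w0.0284 F[-0.54  0.95  0.81] M[-0.028 -0.05   0.033]
q [ 0.139  0.331  1.218 -0.     1.59   0.057]
slide [-0.4  5.4  3. ] |6| mm roll -0.09954343065112425 yaw now 4.70
```

View pics/d2.png

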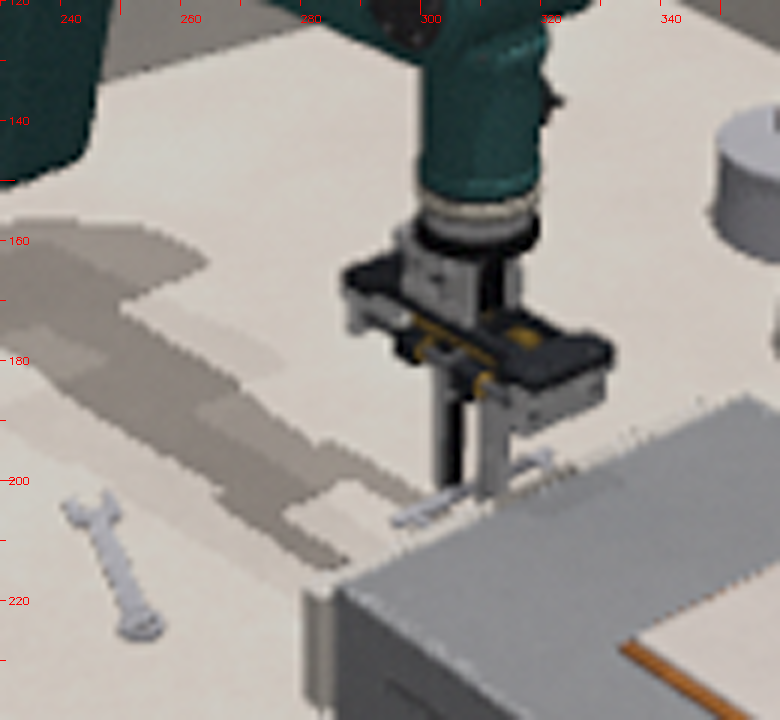

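The bar sits between the fingers at (306,200). I'll lower 5 mm and close in stages, watching the width to learn how closure relates to force.

```bash
python3 -m creep '[{"slide":[0,5,0],"roll":0,"grip":0.8},{"slide":[0,5,0],"roll":0,"grip":0.85},{"slide":[0,5,0],"roll":0,"grip":0.85},{"slide":[0,5,0],"roll":0,"grip":0.85}]';python3 -m creep '[{"slide":[0,0,0],"roll":0,"grip":0.9},{"slide":[0,0,0],"roll":0,"grip":0.9},{"slide":[0,0,0],"roll":0,"grip":0.9},{"slide":[0,0,0],"roll":0,"grip":0.9}]'; python3 -m creep '[{"slide":[0,0,0],"roll":0,"grip":0.94},{"slide":[0,0,0],"roll":0,"grip":0.94},{"slide":[0,0,0],"roll":0,"grip":0.94},{"slide":[0,0,0],"roll":0,"grip":0.94}]';  python3 - <<'E'
from h import *
go((.634,.149,.131),4.8)
E
```

```text
time: 3.22
tool_pos: [0.635, 0.147, 0.1298]
ee_rot: [-1.571, -0.002, 0.083]
wrist_force: [2.5, 0.4, -0.7]
width: 0.0143
time: 3.55
tool_pos: [0.6345, 0.147, 0.1298]
ee_rot: [-1.571, -0.001, 0.083]
wrist_force: [3.4, 0.1, 0.9]
width: 0.0101
time: 3.88
tool_pos: [0.6343, 0.1469, 0.1298]
ee_rot: [-1.571, -0.001, 0.083]
wrist_force: [3.0, 0.2, 1.4]
width: 0.01
t3.88 tcp [0.6343 0.1469 0.1298] x[0.997 0.083 0.001] z[-0.083  0.997 -0.   ] w0.0100 F[3.03 0.24 1.43] M[-0.066 -0.521 -0.027]
q [ 0.141  0.335  1.226 -0.     1.579  0.057]
slide [-0.1 -1.2  2.1] |2| mm roll -0.025434482313727358 yaw now 4.77
```

```bash
python3 -m creep '[{"slide":[0,0,0],"roll":0,"grip":0.88},{"slide":[0,0,0],"roll":0,"grip":0.9},{"slide":[0,0,3],"roll":0,"grip":0.9},{"slide":[0,0,6],"roll":0,"grip":0.9},{"slide":[0,0,9],"roll":0,"grip":0.9}]';python3 -m creep '[{"slide":[0,0,3],"roll":0,"grip":0.9}]';python3 -m creep '[{"slide":[0,0,3],"roll":0,"grip":0.9}]'; python3 - <<'E'
from h import *
go((.634,.149,.131),4.8)
E
```

```text
time: 4.3
tool_pos: [0.6342, 0.147, 0.1298]
ee_rot: [-1.588, 0.001, 0.078]
wrist_force: [2.7, -23.0, 2.6]
width: 0.0102
time: 4.38
tool_pos: [0.6342, 0.1469, 0.1298]
ee_rot: [-1.593, 0.001, 0.076]
wrist_force: [3.4, -29.6, 3.6]
width: 0.01
time: 4.47
tool_pos: [0.6342, 0.1469, 0.1297]
ee_rot: [-1.598, 0.001, 0.074]
wrist_force: [1.9, -35.9, 4.9]
width: 0.0098
t4.47 tcp [0.6342 0.1469 0.1297] x[ 0.997  0.074 -0.001] z[-0.074  0.997 -0.028] w0.0098 F[  1.88 -35.85   4.86] M[-6.234 -0.604  0.127]
q [ 0.155  0.34   1.221 -0.027  1.585  0.081]
slide [-0.  -1.3  2.1] |2| mm roll -0.5316534346850972 yaw now 4.27
```

At closure 0.90 it held 36 N sideways without slipping. I'll back off and find the slip force at gentler closures, to learn the real force law before touching glass.

```bash
python3 -m creep '[{"slide":[0,0,-15],"roll":0,"grip":0.87},{"slide":[0,0,-15],"roll":0,"grip":0.87},{"slide":[0,0,-15],"roll":0,"grip":0.87}]';python3 -m creep '[{"slide":[0,0,0],"roll":0,"grip":0.89},{"slide":[0,0,0],"roll":0,"grip":0.895},{"slide":[0,0,0],"roll":0,"grip":0.895}]'; for i in 1 2 3 4 5; do python3 -m creep '[{"slide":[0,0,2],"roll":0,"grip":0.895}]'; done
```

```text
time: 4.72
tool_pos: [0.6335, 0.1468, 0.1287]
ee_rot: [-1.57, 0.002, 0.082]
wrist_force: [1.1, -0.1, 0.0]
width: 0.012
time: 4.97
tool_pos: [0.6339, 0.1474, 0.1288]
ee_rot: [-1.572, 0.001, 0.084]
wrist_force: [2.2, -2.6, -2.0]
width: 0.0104
time: 5.05
tool_pos: [0.6339, 0.1474, 0.1288]
ee_rot: [-1.575, 0.001, 0.083]
wrist_force: [3.2, -9.7, -1.8]
width: 0.0102
time: 5.13
tool_pos: [0.6339, 0.1474, 0.1288]
ee_rot: [-1.579, 0.001, 0.082]
wrist_force: [2.5, -13.3, -1.2]
width: 0.0101
time: 5.22
tool_pos: [0.6339, 0.1474, 0.1288]
ee_rot: [-1.583, 0.001, 0.081]
wrist_force: [2.4, -17.4, -1.9]
width: 0.0103
time: 5.3
tool_pos: [0.6339, 0.1473, 0.1288]
ee_rot: [-1.586, 0.002, 0.079]
wrist_force: [2.1, -20.8, -0.9]
width: 0.0102
time: 5.38
tool_pos: [0.6339, 0.1473, 0.1288]
ee_rot: [-1.59, 0.002, 0.078]
wrist_force: [2.8, -25.5, -1.1]
width: 0.0101
```

```bash
for i in 1 2 3 4 5 6; do python3 -m creep '[{"slide":[0,0,2],"roll":0,"grip":0.895}]'; done; echo; python3 -m creep '[{"slide":[0,0,-22],"roll":0,"grip":0.88},{"slide":[0,0,-22],"roll":0,"grip":0.88},{"slide":[0,0,-22],"roll":0,"grip":0.88}]';python3 -m creep '[{"slide":[0,0,0],"roll":0,"grip":0.89},{"slide":[0,0,0],"roll":0,"grip":0.89},{"slide":[0,0,0],"roll":0,"grip":0.89}]'; for i in 1 2 3 4 ; do python3 -m creep '[{"slide":[0,0,2],"roll":0,"grip":0.89}]'; done
```

```text
time: 5.47
tool_pos: [0.6338, 0.1488, 0.1288]
ee_rot: [-1.59, 0.002, 0.077]
wrist_force: [2.8, -23.4, -0.3]
width: 0.0099
time: 5.55
tool_pos: [0.6336, 0.1508, 0.1288]
ee_rot: [-1.589, 0.002, 0.077]
wrist_force: [2.6, -23.4, -1.2]
width: 0.0103
time: 5.63
tool_pos: [0.6334, 0.1527, 0.1288]
ee_rot: [-1.589, 0.002, 0.077]
wrist_force: [2.9, -23.2, -0.4]
width: 0.0103
time: 5.72
tool_pos: [0.6333, 0.1546, 0.1288]
ee_rot: [-1.589, 0.002, 0.077]
wrist_force: [2.9, -22.9, -1.2]
width: 0.0103
time: 5.8
tool_pos: [0.6331, 0.1566, 0.1288]
ee_rot: [-1.59, 0.002, 0.077]
wrist_force: [3.0, -23.1, -1.3]
width: 0.0104
time: 5.88
tool_pos: [0.6329, 0.1585, 0.1287]
ee_rot: [-1.59, 0.002, 0.077]
wrist_force: [3.3, -22.9, -1.4]
width: 0.0102

time: 6.13
tool_pos: [0.6336, 0.1476, 0.1294]
ee_rot: [-1.569, 0.001, 0.083]
wrist_force: [0.0, 0.3, 0.4]
width: 0.0111
time: 6.38
tool_pos: [0.6337, 0.1479, 0.1295]
ee_rot: [-1.571, 0.0, 0.085]
wrist_force: [-0.1, -1.5, -0.4]
width: 0.0105
time: 6.47
tool_pos: [0.6338, 0.1479, 0.1295]
ee_rot: [-1.574, 0.001, 0.083]
wrist_force: [-0.2, -8.8, 0.4]
width: 0.0103
time: 6.55
tool_pos: [0.6337, 0.148, 0.1295]
ee_rot: [-1.578, 0.001, 0.082]
wrist_force: [-0.2, -13.8, 0.3]
width: 0.0102
time: 6.63
tool_pos: [0.6337, 0.1483, 0.1294]
ee_rot: [-1.581, 0.001, 0.081]
wrist_force: [-0.9, -14.1, 1.4]
width: 0.0108
time: 6.72
tool_pos: [0.6336, 0.1497, 0.1294]
ee_rot: [-1.581, 0.001, 0.081]
wrist_force: [0.0, -14.1, 1.1]
width: 0.0105
```

Force is graded by closure: slip at 14 N for 0.890 and 23 N for 0.895. To fix the scale I'll measure slip at full closure, where the grip is the stated 30 N.

```bash
python3 -m creep '[{"slide":[0,0,-8],"roll":0,"grip":0.87},{"slide":[0,0,-8],"roll":0,"grip":0.87},{"slide":[0,0,-8],"roll":0,"grip":0.87}]';python3 -m creep '[{"slide":[0,0,0],"roll":0,"grip":1},{"slide":[0,0,0],"roll":0,"grip":1},{"slide":[0,0,0],"roll":0,"grip":1}]'; python3 -m creep '[{"slide":[0,0,4],"roll":0,"grip":1},{"slide":[0,0,8],"roll":0,"grip":1},{"slide":[0,0,12],"roll":0,"grip":1}]' | grep -E "tool_pos|force"; for i in 1 2 3 4 5 6 ; do python3 -m creep '[{"slide":[0,0,2.5],"roll":0,"grip":1}]' | grep -E "tool_pos|force"; done
```

```text
time: 6.97
tool_pos: [0.634, 0.1478, 0.1294]
ee_rot: [-1.569, 0.0, 0.084]
wrist_force: [-0.6, -0.8, 0.4]
width: 0.0122
time: 7.22
tool_pos: [0.6338, 0.1479, 0.1294]
ee_rot: [-1.57, 0.0, 0.084]
wrist_force: [-1.6, 2.3, 0.4]
width: 0.0098
tool_pos: [0.6338, 0.1479, 0.1294]
wrist_force: [0.6, -30.6, 2.1]
tool_pos: [0.6338, 0.1479, 0.1294]
wrist_force: [0.4, -32.7, 2.1]
tool_pos: [0.6338, 0.1483, 0.1294]
wrist_force: [1.1, -35.4, 1.3]
tool_pos: [0.6338, 0.1501, 0.1293]
wrist_force: [-0.1, -31.7, 1.7]
tool_pos: [0.6336, 0.1525, 0.1292]
wrist_force: [-0.4, -32.1, 1.2]
tool_pos: [0.6335, 0.1544, 0.1292]
wrist_force: [0.1, -35.5, 1.5]
tool_pos: [0.6332, 0.1573, 0.1291]
wrist_force: [0.6, -34.1, 1.5]
```

Full closure slips at about 34 N, so μ is about 0.57, closure 0.890 gives about 12 N and 0.895 about 20 N. I'll check one lower point for linearity.

```bash
python3 -m creep '[{"slide":[0,0,-27],"roll":0,"grip":0.87},{"slide":[0,0,-27],"roll":0,"grip":0.87},{"slide":[0,0,-27],"roll":0,"grip":0.87},{"slide":[0,0,-27],"roll":0,"grip":0.87}]';python3 -m creep '[{"slide":[0,0,0],"roll":0,"grip":0.886},{"slide":[0,0,0],"roll":0,"grip":0.886},{"slide":[0,0,0],"roll":0,"grip":0.886}]'; for i in 1 2 3 4  ; do python3 -m creep '[{"slide":[0,0,2.5],"roll":0,"grip":0.886}]' | grep -E "tool_pos|force|width"; done;  for i in 1 2 3 4  ; do python3 -m creep '[{"slide":[0,0,2.5],"roll":0,"grip":0.883}]' | grep -E "tool_pos|force|width"; done
```

```text
time: 8.3
tool_pos: [0.6342, 0.1477, 0.1295]
ee_rot: [-1.57, -0.0, 0.083]
wrist_force: [-0.1, 0.5, 0.2]
width: 0.0118
time: 8.55
tool_pos: [0.634, 0.1482, 0.1295]
ee_rot: [-1.57, -0.0, 0.085]
wrist_force: [1.1, 0.4, 0.1]
width: 0.0107
tool_pos: [0.634, 0.1486, 0.1295]
wrist_force: [0.1, -5.0, -0.9]
width: 0.0107
tool_pos: [0.6338, 0.1507, 0.1294]
wrist_force: [1.0, -4.5, 0.2]
width: 0.0108
tool_pos: [0.6336, 0.1531, 0.1294]
wrist_force: [1.0, -4.3, 0.6]
width: 0.0106
tool_pos: [0.6334, 0.1556, 0.1294]
wrist_force: [-0.9, -4.9, -0.1]
width: 0.0107
tool_pos: [0.6331, 0.1594, 0.1294]
wrist_force: [0.9, 0.1, -0.4]
width: 0.0109
tool_pos: [0.6328, 0.1629, 0.1294]
wrist_force: [0.8, 0.0, -0.6]
width: 0.0107
tool_pos: [0.6325, 0.1655, 0.1294]
wrist_force: [-0.2, -0.9, 0.8]
width: 0.0111
tool_pos: [0.6323, 0.1679, 0.1295]
wrist_force: [-0.2, 0.4, -0.6]
width: 0.0109
```

The pads behave like a soft spring of roughly 20 N/mm, with contact starting about 0.9 mm before the nominal width. Now I'll grip the bar fully and pull the drawer.

```bash
python3 -m creep '[{"slide":[0,0,-20],"roll":0,"grip":0.87},{"slide":[0,0,-20],"roll":0,"grip":0.87},{"slide":[0,0,-20],"roll":0,"grip":0.97},{"slide":[0,0,-20],"roll":0,"grip":0.97},{"slide":[0,0,-20],"roll":0,"grip":0.97},{"slide":[-10,0,-20],"roll":0,"grip":0.97},{"slide":[-30,0,-20],"roll":0,"grip":0.97},{"slide":[-50,0,-20],"roll":0,"grip":0.97},{"slide":[-70,0,-20],"roll":0,"grip":0.97},{"slide":[-90,0,-20],"roll":0,"grip":0.97},{"slide":[-110,0,-20],"roll":0,"grip":0.97},{"slide":[-130,0,-20],"roll":0,"grip":0.97},{"slide":[-150,0,-20],"roll":0,"grip":0.97},{"slide":[-165,0,-20],"roll":0,"grip":0.97},{"slide":[-180,0,-20],"roll":0,"grip":0.97},{"slide":[-190,0,-20],"roll":0,"grip":0.97},{"slide":[-200,0,-20],"roll":0,"grip":0.97},{"slide":[-205,0,-20],"roll":0,"grip":0.97},{"slide":[-205,0,-20],"roll":0,"grip":0.97}]';python3 - <<'E'
from h import *
st()
E
```

```text
time: 10.8
tool_pos: [0.4288, 0.1288, 0.1294]
ee_rot: [-1.574, 0.001, 0.083]
wrist_force: [-0.9, -5.6, -0.2]
width: 0.0104
t10.80 tcp [0.4288 0.1288 0.1294] x[ 0.997  0.083 -0.001] z[-0.083  0.997 -0.003] w0.0104 F[-0.9  -5.61 -0.15] M[-1.037  0.056  0.029]
q [ 0.167 -0.114  1.721 -0.003  1.536  0.084]
```

Moved 206 mm. Now I'll continue in small steps to find the stop.

```bash
for i in 1 2 3 4 5; do python3 -m creep '[{"slide":[-3,0,0],"roll":0,"grip":0.97},{"slide":[-6,0,0],"roll":0,"grip":0.97}]' | grep -E "pos|force"; done
```

```text
tool_pos: [0.4246, 0.1285, 0.1294]
wrist_force: [3.1, -5.1, -2.2]
tool_pos: [0.4187, 0.128, 0.1294]
wrist_force: [3.3, -4.6, -2.2]
tool_pos: [0.413, 0.1275, 0.1294]
wrist_force: [13.9, -4.5, -8.9]
tool_pos: [0.4132, 0.1275, 0.1295]
wrist_force: [26.5, -3.6, -17.4]
tool_pos: [0.4134, 0.1275, 0.1296]
wrist_force: [45.7, -0.6, -30.4]
```

The stop is reached: the handle is at x=0.413 and force is building. I'll relax, open and lift.

```bash
python3 -m creep '[{"slide":[8,0,0],"roll":0,"grip":0.97},{"slide":[15,0,0],"roll":0,"grip":0.97},{"slide":[15,0,0],"roll":0,"grip":0.8},{"slide":[15,0,0],"roll":0,"grip":0.7},{"slide":[15,0,0],"roll":0,"grip":0.7},{"slide":[15,0,0],"roll":0,"grip":0.7},{"slide":[15,-30,0],"roll":0,"grip":0.7},{"slide":[15,-65,0],"roll":0,"grip":0.7},{"slide":[15,-100,0],"roll":0,"grip":0.7},{"slide":[15,-135,0],"roll":0,"grip":0.7},{"slide":[-20,-170,0],"roll":0,"grip":0.5},{"slide":[-60,-170,0],"roll":0,"grip":0},{"slide":[-100,-170,0],"roll":0,"grip":0},{"slide":[-100,-170,0],"roll":0,"grip":0},{"slide":[-100,-170,0],"roll":0,"grip":0}]'; python3 - <<'E'
from h import *
st()
t=snap('top');s=snap('scene')
cv2.imwrite('pics/t1.png',t);cv2.imwrite('pics/s1.png',s)
crop(t,170,60,320,270,4,'e1.png');crop(s,160,150,350,290,4,'e2.png')
E
```

```text
time: 12.88
tool_pos: [0.2991, 0.1194, 0.3008]
ee_rot: [-1.57, -0.005, 0.085]
wrist_force: [-0.1, 0.5, -0.7]
width: 0.0581
t12.88 tcp [0.2991 0.1194 0.3008] x[0.996 0.085 0.005] z[-0.085  0.996  0.001] w0.0581 F[-0.1   0.49 -0.68] M[-0.029 -0.1   -0.004]
q [ 0.203 -0.429  1.622  0.     1.943  0.118]
```

View pics/e1.png

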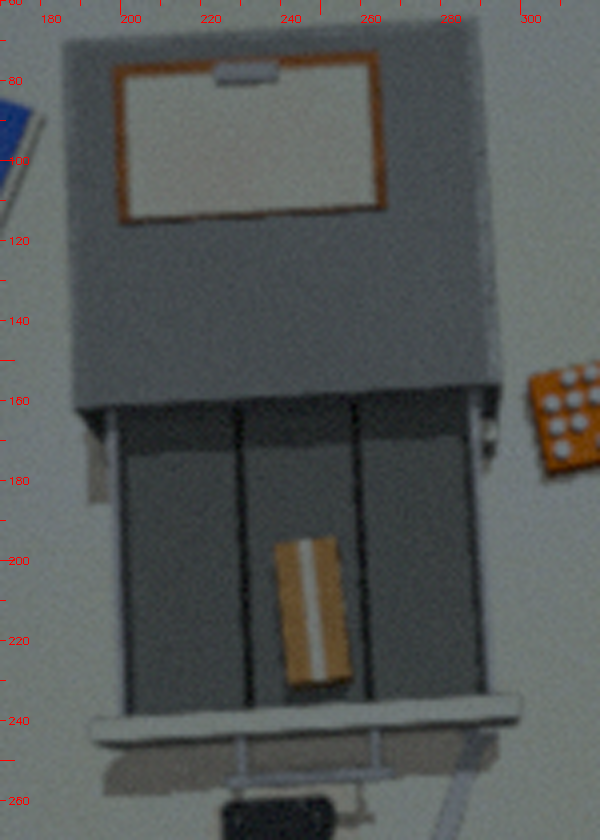

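View pics/e2.png

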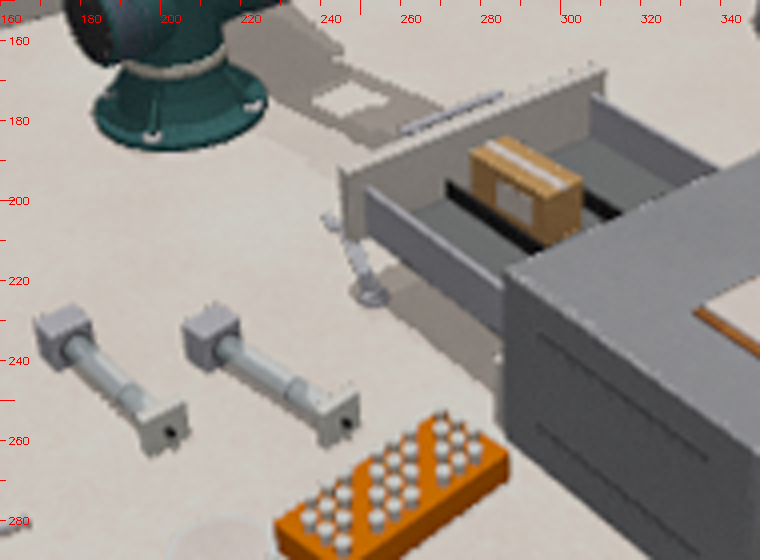

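Drawer out at its stop. The carton's top face is centred at top (248,213) and scene (291,191), in the middle lane. The ribs run from top (232,237) to (229,160) and from (262,236) to (258,160). I'll measure the carton and lanes now.

```bash
python3 - <<'E'
from h import *
print('carton tri',tri((291,191.5),(248,213)))
c=[plane('top',u,.152) for u in [(239,196),(254,194.5),(258,229.5),(241.5,231.5)]]
for p in c: print(np.round(p,4))
print('centre',np.mean(c,0),'yaw',[np.degrees(np.arctan2(a[1]-b[1],a[0]-b[0])) for a,b in ((c[0],c[3]),(c[1],c[2]))])
print('ribs z.114')
for u in [(232,236),(228.5,162),(262,235),(258,162)]: print(np.round(plane('top',u,.114),4))
print('walls z.144'); 
for u in [(201,236),(198,162),(290,233),(287,160)]: print(np.round(plane('top',u,.144),4))
print('front top edge inner z.168',[np.round(plane('top',u,.168),4) for u in [(194,240.5),(300,234.5)]])
print('front', tri((245,193.5),(300,236)),tri((310.5,167.5),(194,241)))
print('handle',tri((261,183),(265.5,252.5)),tri((284,173.5),(227.5,255)))
E
```

```text
carton tri (array([0.54085692, 0.13268029, 0.14686501]), np.float64(0.0005231375424291574))
[0.5928 0.1623 0.152 ]
[0.5987 0.116  0.152 ]
[0.4899 0.1    0.152 ]
[0.4825 0.1503 0.152 ]
centre [0.54097924 0.1321715  0.152     ] yaw [np.float64(6.21772719878603), np.float64(8.354473918191431)]
ribs z.114
[0.4717 0.183  0.114 ]
[0.7105 0.2043 0.114 ]
[0.4771 0.089  0.114 ]
[0.7128 0.1092 0.114 ]
walls z.144
[0.4665 0.2749 0.144 ]
[0.7003 0.2967 0.144 ]
[0.4824 0.0016 0.144 ]
[0.7136 0.016  0.144 ]
front top edge inner z.168 [array([0.4501, 0.291 , 0.168 ]), array([ 0.476 , -0.0283,  0.168 ])]
front (array([ 0.47166365, -0.03009288,  0.15911031]), np.float64(0.0030408374907140087)) (array([0.44926381, 0.29231975, 0.16195314]), np.float64(0.0005485530792324189))
handle (array([0.41933744, 0.07268964, 0.14586097]), np.float64(0.005529101776689089)) (array([0.40920342, 0.18884429, 0.14796427]), np.float64(0.0037488134530577906))
```

```bash
python3 - <<'E'
from h import *
go((.541,.132,.25),-83)
for u in [(115,213),(93,238),(160,262)]: print(plane('top',u,.05))
E
```

```text
t12.98 tcp [0.3006 0.1193 0.2993] x[0.996 0.084 0.001] z[-0.084  0.996  0.   ] w0.0662 F[ 0.57 -0.38 -0.29] M[-0.07  -0.109 -0.021]
q [ 0.202 -0.423  1.622  0.     1.942  0.118]
slide [240.6  49.6  -7.5] |246| mm roll 87.80358537281708 yaw now 4.80
[0.54476024 0.5786566  0.05      ]
[0.46066132 0.6430672  0.05      ]
[0.38781961 0.419839   0.05      ]
```

```bash
python3 -m creep '[{"slide":[20,0,0],"roll":7,"grip":0},{"slide":[40,0,0],"roll":14,"grip":0},{"slide":[60,0,0],"roll":21,"grip":0},{"slide":[80,0,-2],"roll":28,"grip":0},{"slide":[100,0,-2],"roll":35,"grip":0},{"slide":[120,0,-3],"roll":42,"grip":0},{"slide":[140,0,-4],"roll":49,"grip":0},{"slide":[165,10,-5],"roll":56,"grip":0},{"slide":[190,20,-6],"roll":63,"grip":0},{"slide":[215,35,-7],"roll":70,"grip":0},{"slide":[235,45,-8],"roll":77,"grip":0},{"slide":[241,50,-8],"roll":84,"grip":0},{"slide":[241,50,-8],"roll":88,"grip":0},{"slide":[241,50,-8],"roll":88,"grip":0},{"slide":[241,50,-8],"roll":88,"grip":0}]'; python3 - <<'E'
from h import *
go((.541,.132,.122),-83)
E
```

```text
time: 14.23
tool_pos: [0.5419, 0.1311, 0.2474]
ee_rot: [-1.574, -0.0, -1.451]
wrist_force: [-0.0, 0.3, 0.2]
width: 0.094
t14.23 tcp [0.5419 0.1311 0.2474] x[ 0.12  -0.993  0.   ] z[ 0.993  0.12  -0.003] w0.0940 F[-0.01  0.27  0.18] M[ 0.038 -0.048  0.031]
q [ 0.136  0.102  1.272 -0.     1.77   1.587]
slide [ -1.  125.4  -0.3] |125| mm roll -0.13199643015920515 yaw now -83.13
```

```bash
python3 -m creep '[{"slide":[-1,30,0],"roll":0,"grip":0},{"slide":[-1,60,0],"roll":0,"grip":0},{"slide":[-1,90,0],"roll":0,"grip":0},{"slide":[-1,115,0],"roll":0,"grip":0},{"slide":[-1,125,0],"roll":0,"grip":0.2},{"slide":[-1,125,0],"roll":0,"grip":0.4},{"slide":[-1,125,0],"roll":0,"grip":0.505},{"slide":[-1,125,0],"roll":0,"grip":0.505},{"slide":[-1,125,0],"roll":0,"grip":0.505},{"slide":[-1,125,0],"roll":0,"grip":0.505},{"slide":[-1,125,0],"roll":0,"grip":0.505},{"slide":[-1,125,0],"roll":0,"grip":0.505}]'; python3 -m creep '[{"slide":[0,-15,0],"roll":0,"grip":0.505},{"slide":[0,-30,0],"roll":0,"grip":0.505},{"slide":[0,-30,0],"roll":0,"grip":0.505}]'; python3 - <<'E'
from h import *
st()
crop(snap('scene'),220,100,350,220,6,'f1.png')
E
```

```text
time: 15.23
tool_pos: [0.5417, 0.132, 0.1257]
ee_rot: [-1.569, -0.001, -1.452]
wrist_force: [-0.5, -0.4, 2.0]
width: 0.0481
time: 15.48
tool_pos: [0.5426, 0.1324, 0.1576]
ee_rot: [-1.565, 0.0, -1.452]
wrist_force: [-0.6, -0.7, -0.3]
width: 0.0478
t15.48 tcp [0.5426 0.1324 0.1576] x[ 0.118 -0.993 -0.   ] z[0.993 0.118 0.006] w0.0478 F[-0.64 -0.66 -0.32] M[-0.043  0.012  0.008]
q [0.138 0.116 1.434 0.    1.586 1.59 ]
```

View pics/f1.png

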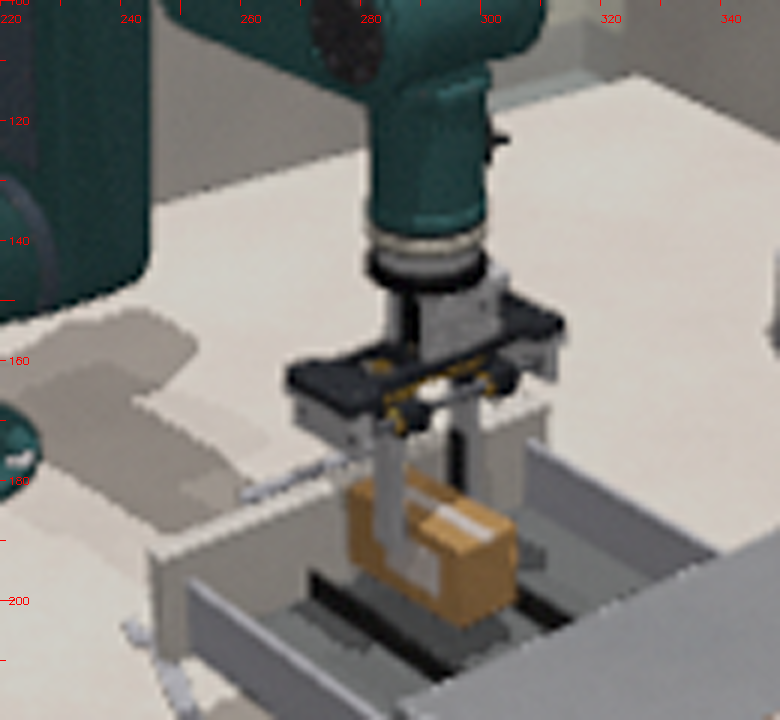

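Carton lifted level, at scene (290,190). I'll carry it to a clear spot left of the drawer, at about (0.38, 0.40).

```bash
python3 -m creep '[{"slide":[0,-30,0],"roll":0,"grip":0.505},{"slide":[0,-60,0],"roll":0,"grip":0.505},{"slide":[0,-90,0],"roll":0,"grip":0.505},{"slide":[-10,-102,-5],"roll":0,"grip":0.505},{"slide":[-40,-102,-18],"roll":0,"grip":0.505},{"slide":[-70,-102,-32],"roll":0,"grip":0.505},{"slide":[-100,-102,-46],"roll":0,"grip":0.505},{"slide":[-130,-102,-60],"roll":0,"grip":0.505},{"slide":[-160,-102,-73],"roll":0,"grip":0.505},{"slide":[-190,-102,-87],"roll":0,"grip":0.505},{"slide":[-220,-102,-100],"roll":0,"grip":0.505},{"slide":[-250,-102,-115],"roll":0,"grip":0.505},{"slide":[-275,-102,-125],"roll":0,"grip":0.505},{"slide":[-285,-102,-130],"roll":0,"grip":0.505},{"slide":[-285,-102,-130],"roll":0,"grip":0.505},{"slide":[-285,-102,-130],"roll":0,"grip":0.505}]'; python3 - <<'E'
from h import *
go((.38,.40,.034))
E
```

```text
time: 16.87
tool_pos: [0.3778, 0.3995, 0.2552]
ee_rot: [-1.572, -0.002, -1.451]
wrist_force: [-0.4, -0.3, -2.4]
width: 0.0474
t16.87 tcp [0.3778 0.3995 0.2552] x[ 0.119 -0.993  0.002] z[ 0.993  0.119 -0.001] w0.0474 F[-0.45 -0.25 -2.44] M[-0.012 -0.008  0.004]
q [ 7.110e-01  8.500e-02  1.276e+00 -1.000e-03  1.783e+00  2.162e+00]
slide [ -0.7 221.2   2.5] |221| mm roll None yaw now -83.16
```

```bash
python3 -m creep '[{"slide":[0,30,0],"roll":0,"grip":0.505},{"slide":[0,60,0],"roll":0,"grip":0.505},{"slide":[0,90,0],"roll":0,"grip":0.505},{"slide":[0,120,0],"roll":0,"grip":0.505},{"slide":[0,150,0],"roll":0,"grip":0.505},{"slide":[0,180,0],"roll":0,"grip":0.505},{"slide":[0,200,0],"roll":0,"grip":0.505},{"slide":[0,210,0],"roll":0,"grip":0.505},{"slide":[0,214,0],"roll":0,"grip":0.505},{"slide":[0,214,0],"roll":0,"grip":0.505}]'; for i in 1 2 3 ; do python3 -m creep '[{"slide":[0,3,0],"roll":0,"grip":0.505},{"slide":[0,3,0],"roll":0,"grip":0.505}]'|grep -E 'pos|force'; done
```

```text
time: 17.7
tool_pos: [0.3787, 0.3988, 0.0419]
ee_rot: [-1.572, -0.001, -1.454]
wrist_force: [-0.1, 0.3, -1.6]
width: 0.0478
tool_pos: [0.3794, 0.4004, 0.041]
wrist_force: [0.3, -0.3, -1.8]
tool_pos: [0.3786, 0.4002, 0.0371]
wrist_force: [-0.1, -0.1, -1.9]
tool_pos: [0.3781, 0.3998, 0.0332]
wrist_force: [-0.1, -0.9, -2.0]
```

```bash
python3 -m creep '[{"slide":[0,2,0],"roll":0,"grip":0.505},{"slide":[0,2,0],"roll":0,"grip":0.505},{"slide":[0,2,0],"roll":0,"grip":0.505}]'|grep -E 'pos|force';  python3 -m creep '[{"slide":[0,1.5,0],"roll":0,"grip":0.505},{"slide":[0,1.5,0],"roll":0,"grip":0.505},{"slide":[0,1.5,0],"roll":0,"grip":0.505}]'|grep -E 'pos|force'
```

```text
tool_pos: [0.3784, 0.4001, 0.0317]
wrist_force: [-0.5, 1.1, -0.1]
tool_pos: [0.3784, 0.4001, 0.0316]
wrist_force: [-1.7, -1.4, 7.4]
```

On the bench: z 0.0316, contact force seen. I'll open and lift.

```bash
python3 -m creep '[{"slide":[0,-1,0],"roll":0,"grip":0.48},{"slide":[0,-1,0],"roll":0,"grip":0.4},{"slide":[0,-1,0],"roll":0,"grip":0.2},{"slide":[0,-1,0],"roll":0,"grip":0},{"slide":[0,-1,0],"roll":0,"grip":0},{"slide":[0,-1,0],"roll":0,"grip":0},{"slide":[0,-25,0],"roll":0,"grip":0},{"slide":[0,-60,0],"roll":0,"grip":0},{"slide":[0,-100,0],"roll":0,"grip":0},{"slide":[0,-140,0],"roll":0,"grip":0},{"slide":[0,-180,0],"roll":0,"grip":0},{"slide":[0,-220,0],"roll":0,"grip":0},{"slide":[0,-240,0],"roll":0,"grip":0},{"slide":[0,-240,0],"roll":0,"grip":0}]'; python3 - <<'E'
from h import *
t=snap('top');s=snap('scene')
cv2.imwrite('pics/t2.png',t);cv2.imwrite('pics/s2.png',s)
crop(t,310,175,400,285,5,'g1.png')
E
```

```text
time: 19.87
tool_pos: [0.3801, 0.4014, 0.2772]
ee_rot: [-1.56, 0.007, -1.452]
wrist_force: [0.2, 0.4, -0.1]
width: 0.0942
```

View pics/t2.png

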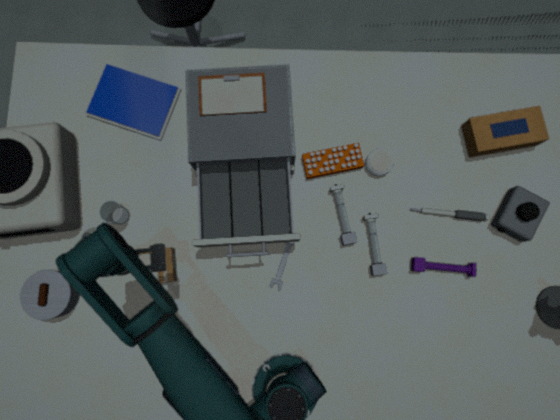

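View pics/s2.png

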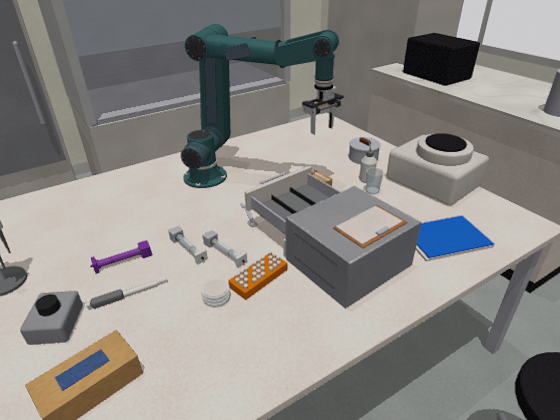

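The carton is standing at top (168,263) and the drawer is empty. Column A has been knocked: it is now near top (343,214), where it was at (337,220). I'll re-measure it.

```bash
python3 - <<'E'
from h import *
s=cv2.imread('pics/s2.png');t=cv2.imread('pics/t2.png')
crop(t,320,175,400,285,7,'g1.png');crop(s,155,210,265,280,7,'g2.png')
E
```

```text
(no output)
```

View pics/g1.png

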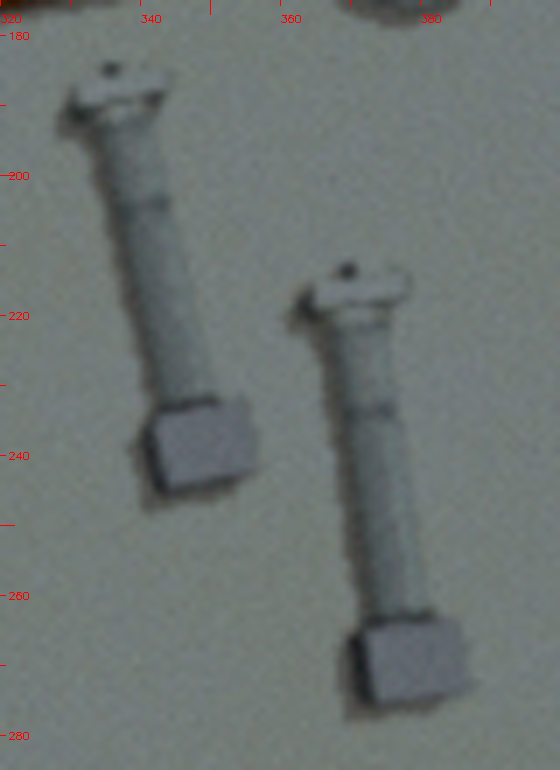

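View pics/g2.png

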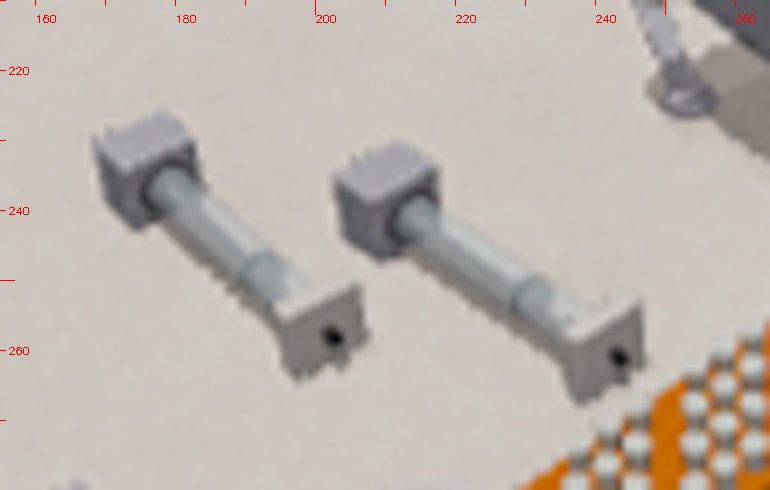

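```bash
python3 - <<'E'
from h import *
for c,st_,sn,tt,tn in (('A',(210.1,234.6),(243.4,261),(349.6,238.3),(335.9,184.9)),('B',(175.6,230.1),(202.6,258.1),(379.9,268.6),(369.6,213.7))):
    a,e1=tri(st_,tt);b,e2=tri(sn,tn);a2=plane('top',tt,.046);b2=plane('top',tn,.023)
    print(c,np.round(a,4),round(e1,4),np.round(b,4),round(e2,4))
    for p,q in ((a,b),(a2,b2)):
        u=(q-p)[:2];L=np.linalg.norm(u);u/=L;k=L/192
        print('  L',L,'yaw',np.degrees(np.arctan2(u[1],u[0])),'org',p[:2]+u*82*k,'x=-28:',p[:2]+u*54*k)
go((.5,-.1,.2),-77)
E
```

```text
A [ 0.481  -0.1962  0.0392] 0.0011 [ 0.6635 -0.1533  0.0201] 0.0008
  L 0.18739944745022438 yaw 13.231816075257443 org [ 0.55893808 -0.17787287] x=-28: [ 0.53233453 -0.18412827]
  L 0.1878922352042237 yaw 13.26860372981613 org [ 0.55824253 -0.17730033] x=-28: [ 0.53157305 -0.18358929]
B [ 0.3843 -0.2949  0.0413] 0.0004 [ 0.5673 -0.2672  0.019 ] 0.0007
  L 0.18514826954605063 yaw 8.584829108626499 org [ 0.4624637  -0.28304739] x=-28: [ 0.43576543 -0.28707789]
  L 0.18475341640314685 yaw 8.578574559816976 org [ 0.4622115  -0.28189065] x=-28: [ 0.43556973 -0.28590965]
t19.97 tcp [0.3785 0.4001 0.2706] x[ 0.118 -0.993 -0.001] z[0.993 0.118 0.002] w0.0940 F[-0.75 -0.27 -1.1 ] M[0.026 0.014 0.034]
q [ 0.71   0.084  1.246 -0.     1.809  2.163]
slide [511.   70.2  61.5] |519| mm roll -6.221230932916342 yaw now -83.22
```

```bash
python3 - <<'E'
from h import *
go((.532,-.184,.20),-76.8)
E
```

```text
t19.97 tcp [0.3785 0.4001 0.2706] x[ 0.118 -0.993 -0.001] z[0.993 0.118 0.002] w0.0940 F[-0.75 -0.27 -1.1 ] M[0.026 0.014 0.034]
q [ 0.71   0.084  1.246 -0.     1.809  2.163]
slide [598.2  70.2  83.3] |608| mm roll -6.42123093291633 yaw now -83.22
```

```bash
python3 -m creep '[{"slide":[35,0,5],"roll":0,"grip":0.36},{"slide":[75,0,12],"roll":0,"grip":0.36},{"slide":[110,0,18],"roll":0,"grip":0.36},{"slide":[145,0,24],"roll":0,"grip":0.36},{"slide":[180,0,30],"roll":0,"grip":0.36},{"slide":[215,0,36],"roll":0,"grip":0.36},{"slide":[250,0,42],"roll":0,"grip":0.36},{"slide":[285,0,48],"roll":0,"grip":0.36},{"slide":[320,0,52],"roll":0,"grip":0.36},{"slide":[355,0,56],"roll":0,"grip":0.36},{"slide":[390,0,60],"roll":0,"grip":0.36},{"slide":[425,10,65],"roll":-2,"grip":0.36},{"slide":[460,20,70],"roll":-4,"grip":0.36},{"slide":[495,35,74],"roll":-6,"grip":0.36},{"slide":[530,50,78],"roll":-6.4,"grip":0.36},{"slide":[565,60,82],"roll":-6.4,"grip":0.36},{"slide":[590,70,83],"roll":-6.4,"grip":0.36},{"slide":[598,70,83],"roll":-6.4,"grip":0.36},{"slide":[598,70,83],"roll":-6.4,"grip":0.36},{"slide":[598,70,83],"roll":-6.4,"grip":0.36}]'; python3 - <<'E'
from h import *
go((.532,-.184,.006),-76.8)
crop(snap('scene'),155,130,285,280,5,'i1.png');
E
```

```text
time: 21.63
tool_pos: [0.5306, -0.1835, 0.1986]
ee_rot: [-1.573, 0.002, -1.341]
wrist_force: [-0.2, -0.5, -0.5]
width: 0.0601
t21.63 tcp [ 0.5306 -0.1835  0.1986] x[ 0.228 -0.974 -0.002] z[ 0.974  0.228 -0.002] w0.0601 F[-0.19 -0.54 -0.51] M[ 0.005 -0.031 -0.016]
q [-4.340e-01  1.160e-01  1.352e+00  1.000e-03  1.676e+00  9.070e-01]
slide [  1.3 192.6   1.6] |193| mm roll -0.044476383712321876 yaw now -76.84
```

View pics/i1.png

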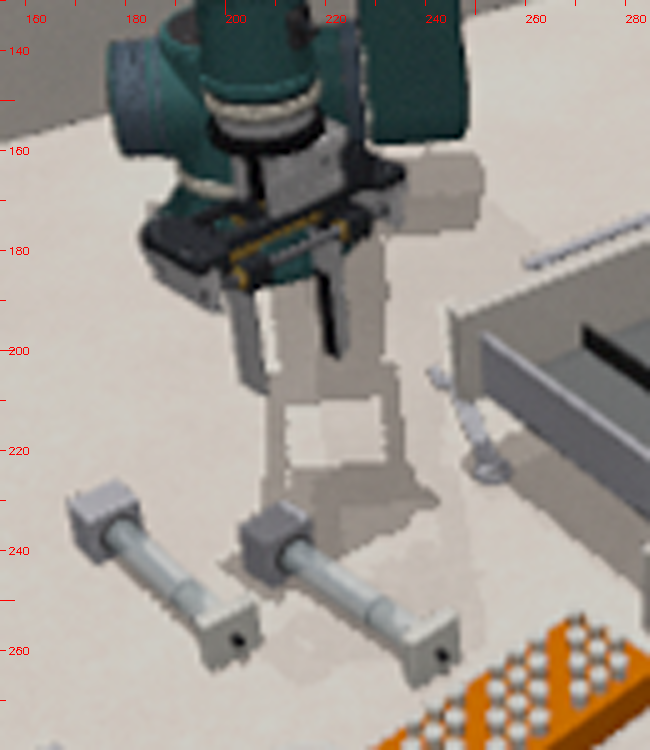

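The gripper is above column A, with fingertips at scene (206,208) and (221,200) and A at (205–245, 238–262). Going down.

```bash
python3 -m creep '[{"slide":[1,30,1],"roll":0,"grip":0.36},{"slide":[1,60,1],"roll":0,"grip":0.36},{"slide":[1,90,1],"roll":0,"grip":0.36},{"slide":[1,120,1],"roll":0,"grip":0.36},{"slide":[1,145,1],"roll":0,"grip":0.36},{"slide":[1,165,1],"roll":0,"grip":0.36},{"slide":[1,178,1],"roll":0,"grip":0.36},{"slide":[1,185,1],"roll":0,"grip":0.36},{"slide":[1,185,1],"roll":0,"grip":0.36},{"slide":[1,185,1],"roll":0,"grip":0.36},{"slide":[1,185,1],"roll":0,"grip":0.36}]'; python3 - <<'E'
from h import *
go((.532,-.184,.006),-76.8)
crop(snap('scene'),155,160,285,280,6,'i2.png')
E
```

```text
time: 22.6
tool_pos: [0.5337, -0.1849, 0.0169]
ee_rot: [-1.568, -0.002, -1.34]
wrist_force: [-0.3, 0.5, 0.3]
width: 0.0599
t22.60 tcp [ 0.5337 -0.1849  0.0169] x[ 0.229 -0.973  0.002] z[0.973 0.229 0.003] w0.0599 F[-0.32  0.55  0.32] M[0.041 0.021 0.01 ]
q [-0.434  0.229  1.594  0.     1.315  0.906]
slide [-1.3 10.8 -1.5] |11| mm roll 0.029780447898019702 yaw now -76.77
```

View pics/i2.png

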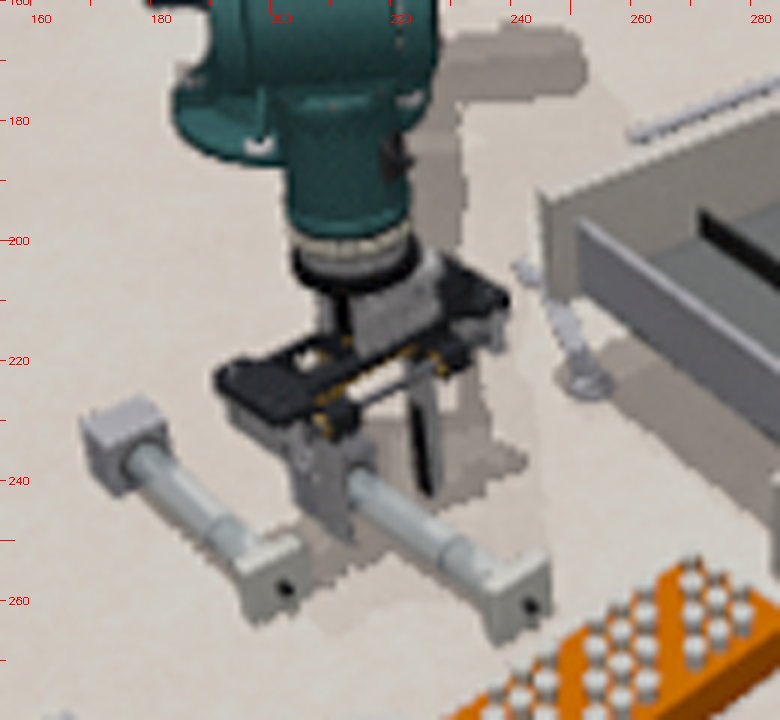

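```bash
python3 -m creep '[{"slide":[0,5,0],"roll":0,"grip":0.5},{"slide":[0,9,0],"roll":0,"grip":0.65},{"slide":[0,10,0],"roll":0,"grip":0.68},{"slide":[0,10,0],"roll":0,"grip":0.69},{"slide":[0,10,0],"roll":0,"grip":0.7},{"slide":[0,10,0],"roll":0,"grip":0.7}]'; for i in 1 2 3; do python3 -m creep '[{"slide":[0,0,0],"roll":0,"grip":0.705}]'|grep -E 'pos|force|width'; done;  for i in 1 2 3; do python3 -m creep '[{"slide":[0,0,0],"roll":0,"grip":0.71}]'|grep -E 'pos|force|width'; done; for i in 1 2 3; do python3 -m creep '[{"slide":[0,0,0],"roll":0,"grip":0.714}]'|grep -E 'pos|force|width'; done
```

```text
time: 23.15
tool_pos: [0.5325, -0.1851, 0.005]
ee_rot: [-1.571, -0.0, -1.341]
wrist_force: [-0.1, 0.0, -0.6]
width: 0.0283
tool_pos: [0.5325, -0.1851, 0.0051]
wrist_force: [0.4, 0.3, 0.4]
width: 0.0279
tool_pos: [0.5326, -0.185, 0.0051]
wrist_force: [0.1, 0.4, -0.7]
width: 0.0279
tool_pos: [0.5325, -0.185, 0.0051]
wrist_force: [0.2, -0.3, -0.6]
width: 0.0275
tool_pos: [0.5325, -0.185, 0.005]
wrist_force: [-0.1, 0.5, -0.3]
width: 0.0275
tool_pos: [0.5325, -0.185, 0.005]
wrist_force: [0.3, -0.2, 0.6]
width: 0.0274
tool_pos: [0.5325, -0.185, 0.005]
wrist_force: [-0.0, -0.7, 0.4]
width: 0.0275
tool_pos: [0.5325, -0.185, 0.005]
wrist_force: [-0.1, 0.0, -0.6]
width: 0.0266
tool_pos: [0.5325, -0.185, 0.005]
wrist_force: [-0.5, 0.8, -0.4]
width: 0.0271
tool_pos: [0.5324, -0.185, 0.005]
wrist_force: [-0.4, -0.8, 0.3]
width: 0.0269
```

```bash
for i in 1 2; do python3 -m creep '[{"slide":[0,0,0],"roll":0,"grip":0.716},{"slide":[0,0,0],"roll":0,"grip":0.716}]'|grep -E 'force|width'; done; for i in 1 2 3; do python3 -m creep '[{"slide":[0,-1,0],"roll":0,"grip":0.716},{"slide":[0,-1,0],"roll":0,"grip":0.716}]'|grep -E 'pos|force|width'; done
```

```text
wrist_force: [-0.1, 0.6, -0.2]
width: 0.027
wrist_force: [-0.2, 0.4, 0.7]
width: 0.0262
tool_pos: [0.5326, -0.185, 0.0062]
wrist_force: [0.2, 0.1, -0.5]
width: 0.0267
tool_pos: [0.5326, -0.1851, 0.0072]
wrist_force: [0.6, -0.3, 0.2]
width: 0.0268
tool_pos: [0.5326, -0.185, 0.0082]
wrist_force: [-0.3, 0.4, -0.3]
width: 0.0267
```

```bash
python3 -m creep '[{"slide":[0,3,0],"roll":0,"grip":0.716},{"slide":[0,3,0],"roll":0,"grip":0.716}]'|grep -E 'pos|force'; for i in 1 2; do python3 -m creep '[{"slide":[0,-0.7,0],"roll":0,"grip":0.719},{"slide":[0,-0.7,0],"roll":0,"grip":0.719},{"slide":[0,-0.7,0],"roll":0,"grip":0.719}]'|grep -E 'pos|force|width'; done;for i in 1 2; do python3 -m creep '[{"slide":[0,-0.7,0],"roll":0,"grip":0.722},{"slide":[0,-0.7,0],"roll":0,"grip":0.722},{"slide":[0,-0.7,0],"roll":0,"grip":0.722}]'|grep -E 'pos|force|width'; done
```

```text
tool_pos: [0.5321, -0.1848, 0.0044]
wrist_force: [-0.3, -0.2, -0.1]
tool_pos: [0.5325, -0.185, 0.0057]
wrist_force: [0.1, -0.1, 0.4]
width: 0.0266
tool_pos: [0.5326, -0.185, 0.0065]
wrist_force: [-0.4, 0.4, -0.1]
width: 0.0262
tool_pos: [0.5325, -0.1849, 0.0071]
wrist_force: [0.0, -0.2, -0.6]
width: 0.0262
tool_pos: [0.5325, -0.185, 0.0078]
wrist_force: [-0.2, -0.4, 0.2]
width: 0.0263
```

```bash
python3 -m creep '[{"slide":[0,3,0],"roll":0,"grip":0.722},{"slide":[0,3,0],"roll":0,"grip":0.722}]'|grep -E 'pos|force'; for i in 1 2; do python3 -m creep '[{"slide":[0,-0.7,0],"roll":0,"grip":0.724},{"slide":[0,-0.7,0],"roll":0,"grip":0.724},{"slide":[0,-0.7,0],"roll":0,"grip":0.724}]'|grep -E 'pos|force|width'; done;for i in 1 2; do python3 -m creep '[{"slide":[0,-0.7,0],"roll":0,"grip":0.726},{"slide":[0,-0.7,0],"roll":0,"grip":0.726},{"slide":[0,-0.7,0],"roll":0,"grip":0.726}]'|grep -E 'pos|force|width'; done
```

```text
tool_pos: [0.5322, -0.1849, 0.0042]
wrist_force: [-0.5, 0.2, 0.1]
tool_pos: [0.5323, -0.1849, 0.0053]
wrist_force: [0.0, 0.1, -0.5]
width: 0.0258
tool_pos: [0.5323, -0.1849, 0.0061]
wrist_force: [0.4, 0.2, 0.5]
width: 0.026
tool_pos: [0.5322, -0.1849, 0.0064]
wrist_force: [0.9, -0.4, -3.7]
width: 0.0257
tool_pos: [0.5319, -0.1847, 0.0069]
wrist_force: [0.2, -0.1, -4.7]
width: 0.0258
```

```bash
for i in 1 2 3; do python3 -m creep '[{"slide":[0,-0.8,0],"roll":0,"grip":0.726},{"slide":[0,-0.8,0],"roll":0,"grip":0.726},{"slide":[0,-0.8,0],"roll":0,"grip":0.726}]'|grep -E 'pos|force|width'; done; python3 - <<'E'
from h import *
st()
E
```

```text
tool_pos: [0.5321, -0.1849, 0.0082]
wrist_force: [-0.1, 0.1, -5.5]
width: 0.026
tool_pos: [0.5324, -0.185, 0.0092]
wrist_force: [-1.5, -0.6, -5.1]
width: 0.0261
tool_pos: [0.5325, -0.185, 0.0101]
wrist_force: [-0.4, -0.1, -6.0]
width: 0.0258
t27.82 tcp [ 0.5325 -0.185   0.0101] x[ 0.228 -0.974  0.   ] z[0.974 0.228 0.   ] w0.0258 F[-0.37 -0.13 -5.98] M[0.026 0.041 0.003]
q [-0.435  0.236  1.6   -0.     1.305  0.906]
```

```bash
for i in 1 2 3 4; do python3 -m creep '[{"slide":[0,-1,0],"roll":0,"grip":0.728},{"slide":[0,-1,0],"roll":0,"grip":0.728},{"slide":[0,-1,0],"roll":0,"grip":0.728}]'|grep -E 'pos|force|width'; done; python3 - <<'E'
from h import *
st();crop(snap('scene'),155,180,285,280,6,'j1.png')
E
```

```text
tool_pos: [0.5325, -0.185, 0.011]
wrist_force: [-0.5, -0.6, -5.6]
width: 0.0258
tool_pos: [0.5324, -0.185, 0.012]
wrist_force: [0.4, 0.4, -5.0]
width: 0.026
tool_pos: [0.5324, -0.185, 0.013]
wrist_force: [-0.3, 0.2, -6.2]
width: 0.0258
tool_pos: [0.5325, -0.185, 0.0141]
wrist_force: [-0.6, 0.1, -6.4]
width: 0.0257
t28.82 tcp [ 0.5325 -0.185   0.0141] x[ 0.228 -0.974  0.   ] z[0.974 0.228 0.   ] w0.0257 F[-0.64  0.13 -6.43] M[0.06  0.086 0.043]
q [-0.435  0.232  1.597 -0.     1.313  0.906]
```

View pics/j1.png

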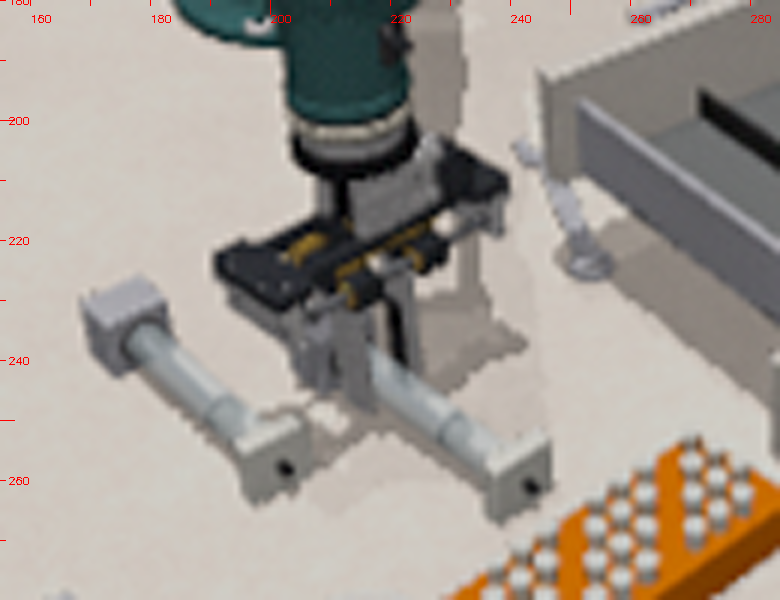

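Force plateaus at about 5.8 N as the tool rises, so the weight is likely on the fingers. I'll firm up slightly to 0.730 (estimated ≤12 N), lift a little and average the wrench.

```bash
cat >> h.py <<'E'
def wrench(k=4):
    F=[];M=[]
    for i in range(k):
        snapshot('top');o=robot.get_obs();F.append(o['wrist_force']);M.append(o['wrist_torque'])
    T=R.from_euler('xyz',o['ee_rot']).as_matrix();F=np.array(F);M=np.array(M)
    f,m=F.mean(0),M.mean(0)
    print('F',np.round(f,2),'M tool x,y,z',np.round(T.T@m,3),'offset along tool z mm (M_x/W): %.1f'%(1000*(T.T@m)[0]/f[2]), 'pitch',np.round(F[:,2],1))
E
python3 -m creep '[{"slide":[0,0,0],"roll":0,"grip":0.73},{"slide":[0,-2,0],"roll":0,"grip":0.73},{"slide":[0,-4,0],"roll":0,"grip":0.73},{"slide":[0,-6,0],"roll":0,"grip":0.73},{"slide":[0,-8,0],"roll":0,"grip":0.73},{"slide":[0,-10,0],"roll":0,"grip":0.73},{"slide":[0,-10,0],"roll":0,"grip":0.73},{"slide":[0,-10,0],"roll":0,"grip":0.73}]'; python3 - <<'E'
from h import *
wrench(6)
crop(snap('scene'),155,180,285,280,6,'j2.png')
E
```

```text
time: 29.53
tool_pos: [0.5326, -0.1851, 0.0242]
ee_rot: [-1.57, -0.0, -1.341]
wrist_force: [-0.1, 0.2, -6.7]
width: 0.0255
F [ 0.14 -0.36 -5.29] M tool x,y,z [-0.002  0.032 -0.034] offset along tool z mm (M_x/W): 0.3 pitch [-5.3 -6.  -5.5 -5.1 -4.7 -5.1]
```

View pics/j2.png

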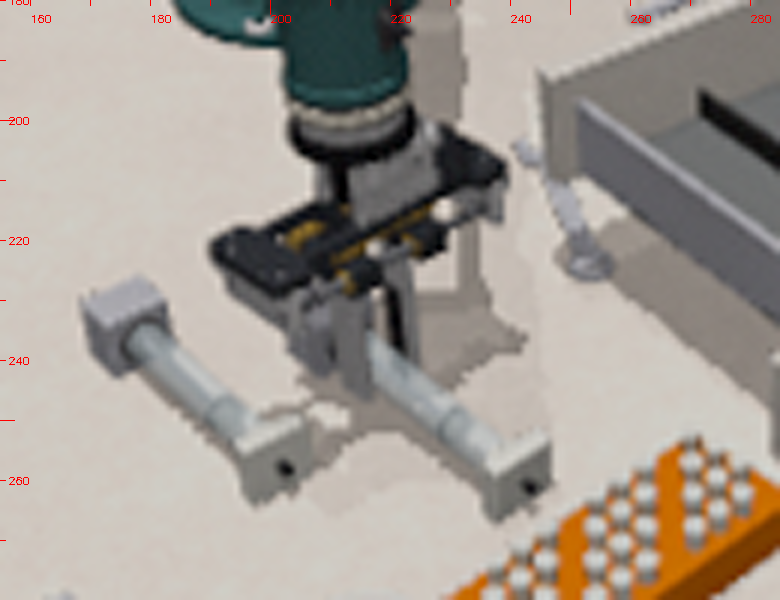

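The cap end stayed at (242,261) while the tool rose, so the column pivots on its cap. The balance point is therefore on the cap side of the grip. I'll lower it, let go and regrip 12 mm towards the cap.

```bash
python3 -m creep '[{"slide":[0,4,0],"roll":0,"grip":0.73},{"slide":[0,8,0],"roll":0,"grip":0.73},{"slide":[0,12,0],"roll":0,"grip":0.73},{"slide":[0,16,0],"roll":0,"grip":0.73},{"slide":[0,16,0],"roll":0,"grip":0.71},{"slide":[0,18,0],"roll":0,"grip":0.69},{"slide":[0,19,0],"roll":0,"grip":0.65},{"slide":[0,19,0],"roll":0,"grip":0.65},{"slide":[0,19,6],"roll":0,"grip":0.65},{"slide":[0,19,12],"roll":0,"grip":0.65},{"slide":[0,19,12],"roll":0,"grip":0.69},{"slide":[0,19,12],"roll":0,"grip":0.71},{"slide":[0,19,12],"roll":0,"grip":0.72},{"slide":[0,19,12],"roll":0,"grip":0.726},{"slide":[0,19,12],"roll":0,"grip":0.73},{"slide":[0,19,12],"roll":0,"grip":0.73}]'; for i in 1 2 3 4 5; do  python3 -m creep '[{"slide":[0,-2,0],"roll":0,"grip":0.73},{"slide":[0,-4,0],"roll":0,"grip":0.73},{"slide":[0,-4,0],"roll":0,"grip":0.73}]'|grep -E "pos|force"; done;  python3 - <<'E'
from h import *
wrench(6)
crop(snap('scene'),155,180,285,280,6,'j3.png')
E
```

```text
time: 31.22
tool_pos: [0.5441, -0.1821, 0.0049]
ee_rot: [-1.571, 0.0, -1.341]
wrist_force: [-0.0, -0.1, -0.6]
width: 0.0253
tool_pos: [0.5432, -0.1819, 0.008]
wrist_force: [0.2, -0.2, -6.2]
tool_pos: [0.5442, -0.1823, 0.0132]
wrist_force: [-0.3, -0.2, -6.5]
tool_pos: [0.5445, -0.1824, 0.0176]
wrist_force: [0.7, 0.3, -6.1]
tool_pos: [0.5445, -0.1824, 0.0216]
wrist_force: [0.5, 0.2, -5.7]
tool_pos: [0.5445, -0.1824, 0.0256]
wrist_force: [0.8, -0.2, -6.3]
F [ 0.07 -0.13 -6.26] M tool x,y,z [-0.028 -0.013  0.001] offset along tool z mm (M_x/W): 4.4 pitch [-5.9 -7.1 -6.5 -6.5 -5.9 -5.6]
```

View pics/j3.png

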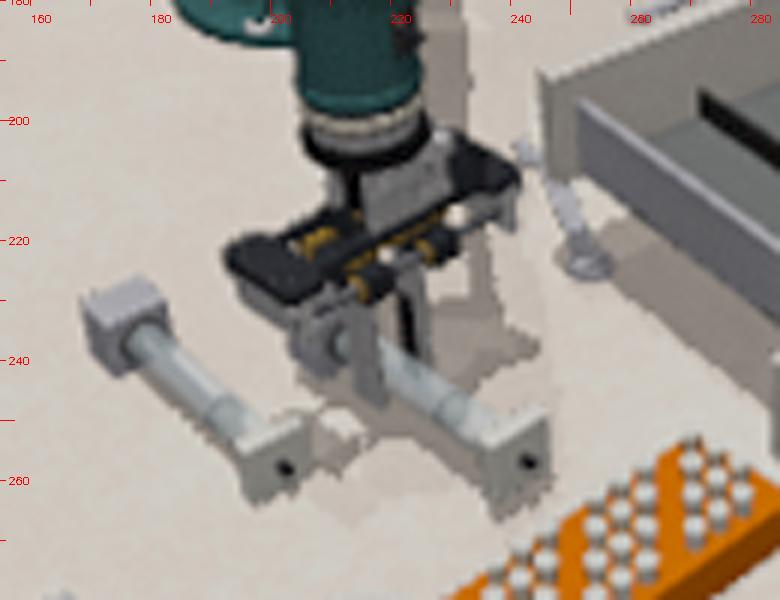

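The cap end now rises with the tool: its nipple moved from row 261 to 257. The weight is about 6.3 N, and the moment says the balance is still 4–8 mm further towards the cap. I'll regrip 6 mm on.

```bash
python3 -m creep '[{"slide":[0,5,0],"roll":0,"grip":0.73},{"slide":[0,10,0],"roll":0,"grip":0.73},{"slide":[0,15,0],"roll":0,"grip":0.73},{"slide":[0,18,0],"roll":0,"grip":0.73},{"slide":[0,20,0],"roll":0,"grip":0.73},{"slide":[0,20,0],"roll":0,"grip":0.71},{"slide":[0,20,0],"roll":0,"grip":0.69},{"slide":[0,21,0],"roll":0,"grip":0.65},{"slide":[0,21,3],"roll":0,"grip":0.65},{"slide":[0,21,6],"roll":0,"grip":0.65},{"slide":[0,21,6],"roll":0,"grip":0.69},{"slide":[0,21,6],"roll":0,"grip":0.71},{"slide":[0,21,6],"roll":0,"grip":0.72},{"slide":[0,21,6],"roll":0,"grip":0.726},{"slide":[0,21,6],"roll":0,"grip":0.73},{"slide":[0,21,6],"roll":0,"grip":0.73}]'; for i in 1 2 3 4 5; do  python3 -m creep '[{"slide":[0,-4,0],"roll":0,"grip":0.73},{"slide":[0,-8,0],"roll":0,"grip":0.73},{"slide":[0,-8,0],"roll":0,"grip":0.73}]'|grep -E "pos|force"; done;  python3 - <<'E'
from h import *
wrench(6)
crop(snap('scene'),155,180,285,280,6,'j3.png')
crop(snap('top'),310,150,400,285,5,'j4.png')
E
```

```text
time: 34.15
tool_pos: [0.5502, -0.1803, 0.0041]
ee_rot: [-1.57, 0.001, -1.341]
wrist_force: [0.5, 3.1, 1.4]
width: 0.0256
tool_pos: [0.5494, -0.1811, 0.0116]
wrist_force: [0.1, -0.3, -5.6]
tool_pos: [0.5504, -0.1812, 0.0208]
wrist_force: [0.6, 0.0, -4.4]
tool_pos: [0.5507, -0.1812, 0.0292]
wrist_force: [0.3, -0.7, -5.9]
tool_pos: [0.5507, -0.1812, 0.0372]
wrist_force: [-0.3, -1.0, -6.2]
tool_pos: [0.5507, -0.1811, 0.0451]
wrist_force: [-0.2, -0.6, -4.9]
F [ 0.27 -0.03 -5.82] M tool x,y,z [0.004 0.01  0.014] offset along tool z mm (M_x/W): -0.7 pitch [-4.8 -6.2 -6.3 -5.6 -6.1 -6. ]
```

View pics/j3.png

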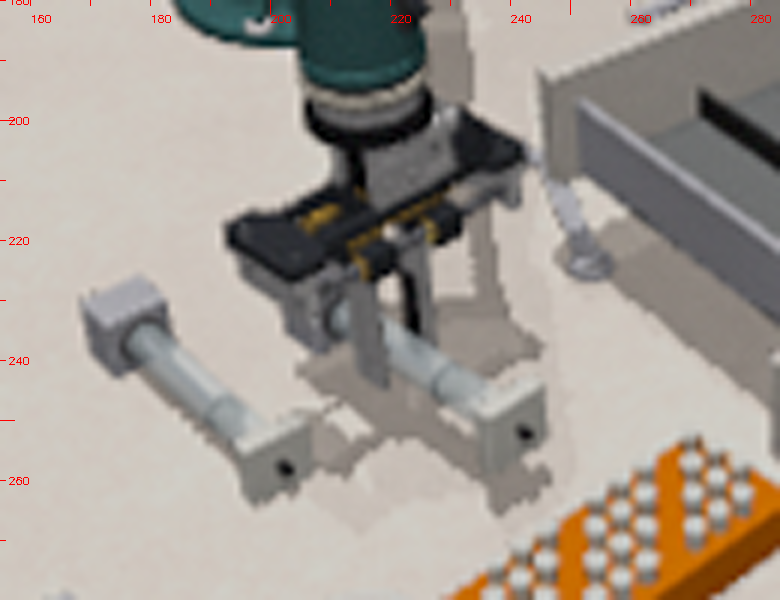

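View pics/j4.png

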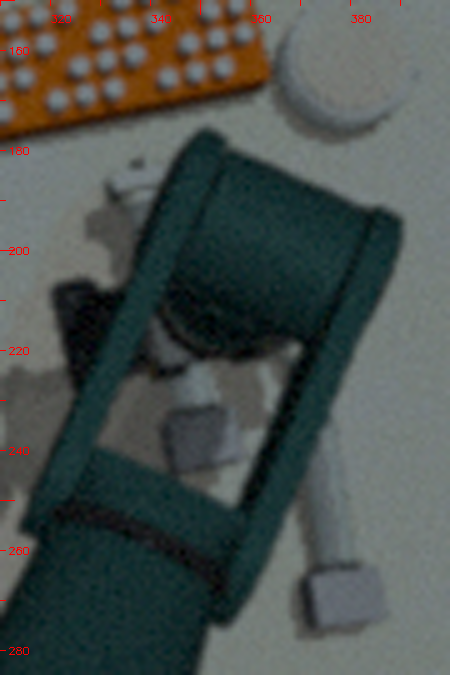

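```bash
python3 - <<'E'
from h import *
p,e=tri((240.7,251.9),(337.2,182));print('nip',p,e)
a=plane('top',(350.4,235.5),.085);print(a)
# grip offset along axis from nipple
o,T=st();d=p-o['tool_pos'];print(T.T@d*1000)
go((.6,.0,.2),4.9-90)
E
```

```text
nip [ 0.66248297 -0.15609337  0.0629459 ] 0.008497840285891015
[ 0.48536476 -0.19262785  0.085     ]
t35.80 tcp [ 0.5498 -0.1808  0.0437] x[ 0.228 -0.974 -0.   ] z[ 0.974  0.228 -0.   ] w0.0257 F[ 0.81 -0.58 -5.91] M[ 0.035 -0.035 -0.024]
q [-0.416  0.236  1.528 -0.     1.378  0.925]
[  1.63716251 -19.27580724 115.31260511]
t35.80 tcp [ 0.5498 -0.1808  0.0437] x[ 0.228 -0.974 -0.   ] z[ 0.974  0.228 -0.   ] w0.0257 F[ 0.81 -0.58 -5.91] M[ 0.035 -0.035 -0.024]
q [-0.416  0.236  1.528 -0.     1.378  0.925]
slide [-164.6 -156.3   90. ] |244| mm roll 8.276244435624335 yaw now -76.82
```

The nipple height (0.063) equals the grip axis height, so the column hangs level. The moment is about 0, the weight about 5.9 N, and the grip is about 7 mm on the steel side of mid length. Lifting straight up, then across to the middle lane.

```bash
python3 -m creep '[{"slide":[0,-6,0],"roll":0,"grip":0.73},{"slide":[0,-18,0],"roll":0,"grip":0.73},{"slide":[0,-34,0],"roll":0,"grip":0.73},{"slide":[0,-52,0],"roll":0,"grip":0.73},{"slide":[0,-70,0],"roll":0,"grip":0.73},{"slide":[0,-88,0],"roll":0,"grip":0.73},{"slide":[0,-106,0],"roll":0,"grip":0.73},{"slide":[0,-124,0],"roll":0,"grip":0.73},{"slide":[0,-142,0],"roll":0,"grip":0.73},{"slide":[0,-158,0],"roll":0,"grip":0.73},{"slide":[0,-170,0],"roll":0,"grip":0.73},{"slide":[0,-176,0],"roll":0,"grip":0.73},{"slide":[0,-178,0],"roll":0,"grip":0.73},{"slide":[0,-178,0],"roll":0,"grip":0.73}]';  python3 - <<'E'
from h import *
wrench(3)
crop(snap('scene'),155,120,315,280,5,'k1.png')
go((.5766,.1447,.22),4.9-90)
E
```

```text
time: 36.97
tool_pos: [0.55, -0.1809, 0.2224]
ee_rot: [-1.57, -0.0, -1.341]
wrist_force: [-0.3, -0.1, -5.6]
width: 0.0255
F [-0.1   0.09 -6.36] M tool x,y,z [ 0.004  0.006 -0.004] offset along tool z mm (M_x/W): -0.7 pitch [-6.7 -5.5 -6.9]
t37.17 tcp [ 0.5494 -0.1806  0.2204] x[ 0.228 -0.974 -0.002] z[ 0.974  0.228 -0.002] w0.0255 F[-0.34  0.79 -6.19] M[ 0.033 -0.047  0.002]
q [-0.416  0.15   1.272 -0.     1.722  0.925]
slide [-310.5    0.7  100.6] |326| mm roll 8.274984368905194 yaw now -76.83
```

View pics/k1.png

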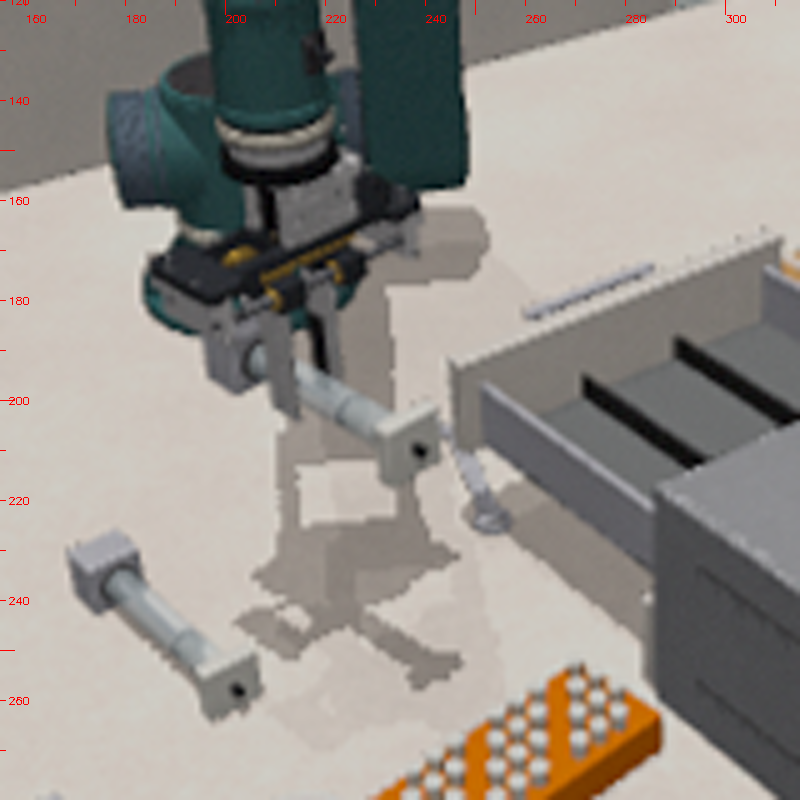

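Level and steady: steel end at scene (200,190), cap at (236,210). Carrying across.

```bash
python3 -m creep '[{"slide":[-6,0,2],"roll":0,"grip":0.73},{"slide":[-18,0,6],"roll":0,"grip":0.73},{"slide":[-34,0,11],"roll":0.5,"grip":0.73},{"slide":[-54,0,17],"roll":1,"grip":0.73},{"slide":[-75,0,24],"roll":1.5,"grip":0.73},{"slide":[-96,0,31],"roll":2,"grip":0.73},{"slide":[-117,0,38],"roll":2.5,"grip":0.73},{"slide":[-138,0,45],"roll":3,"grip":0.73},{"slide":[-159,0,52],"roll":3.5,"grip":0.73},{"slide":[-180,0,58],"roll":4.2,"grip":0.73},{"slide":[-201,0,65],"roll":5,"grip":0.73},{"slide":[-222,0,72],"roll":5.7,"grip":0.73},{"slide":[-243,0,79],"roll":6.3,"grip":0.73},{"slide":[-262,0,85],"roll":7,"grip":0.73},{"slide":[-280,0,91],"roll":7.7,"grip":0.73},{"slide":[-294,0,95],"roll":8.3,"grip":0.73},{"slide":[-304,0,98],"roll":8.3,"grip":0.73},{"slide":[-309,0,100],"roll":8.3,"grip":0.73},{"slide":[-310,0,100],"roll":8.3,"grip":0.73},{"slide":[-310,0,100],"roll":8.3,"grip":0.73}]';  python3 - <<'E'
from h import *
wrench(2)
crop(snap('scene'),190,90,350,250,5,'k2.png')
crop(snap('top'),180,140,310,270,5,'k3.png')
go((.5766,.1447,.1),4.9-90)
E
```

```text
time: 38.83
tool_pos: [0.5765, 0.1438, 0.2218]
ee_rot: [-1.571, -0.001, -1.485]
wrist_force: [-0.6, 0.1, -5.5]
width: 0.0256
F [ 0.18 -0.14 -6.51] M tool x,y,z [-0.004  0.002 -0.004] offset along tool z mm (M_x/W): 0.7 pitch [-6.4 -6.6]
t39.03 tcp [0.5768 0.1429 0.222 ] x[ 0.084 -0.996  0.   ] z[0.996 0.084 0.   ] w0.0253 F[-1.05 -0.73 -6.47] M[ 0.027 -0.06  -0.007]
q [ 0.148  0.184  1.23  -0.     1.728  1.635]
slide [ -1.8 122.   -0. ] |122| mm roll -0.09544417157442808 yaw now -85.20
```

View pics/k2.png

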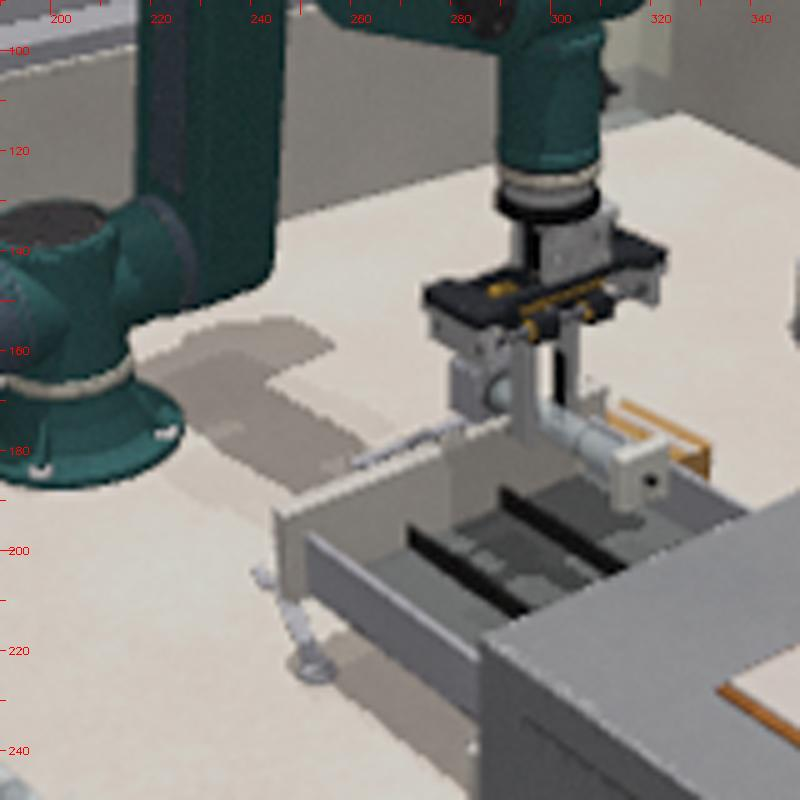

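View pics/k3.png

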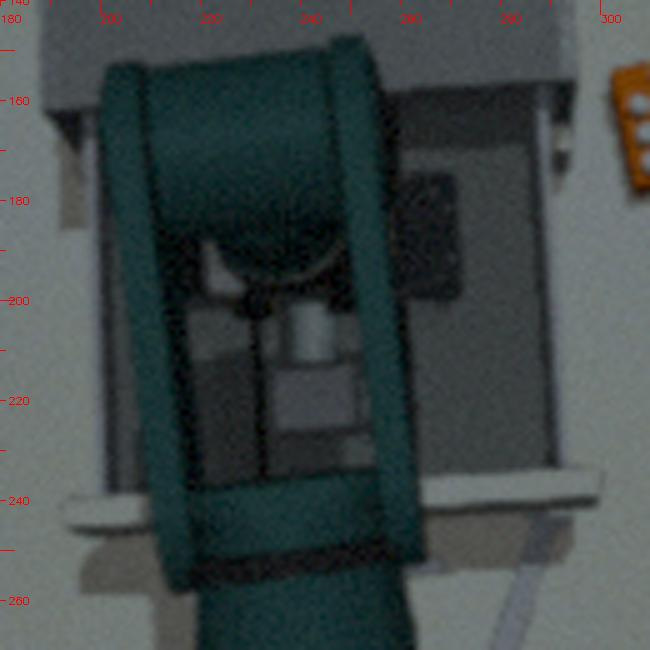

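```bash
cat >> h.py <<'E'
U=np.array([np.cos(np.radians(4.9)),np.sin(np.radians(4.9))]);V=np.array([-U[1],U[0]]);L1=np.array([.464,.135])
def lane(p): 
    d=np.array(p[:2])-L1;return np.round([d@U*1000,d@V*1000],1)
E
python3 - <<'E'
from h import *
p=plane('top',(242,219.5),.264);print('steel',p,lane(p))
print('tcp',lane((.5768,.1438)))
# nipple in scene at z .241
q=plane('scene',(320,186.5),.241);print('nip',q,lane(q))
print('ribs',[lane(plane('top',u,.114)) for u in [(232,236),(228.5,162),(262,235),(258,162)]],'front edge unit',[lane(plane('top',u,.187)) for u in [(189.5,162),(295,156),(240,159.5)]])
E
```

```text
steel [0.50466101 0.14013234 0.264     ] [41.   1.6]
tcp [113.1  -0.9]
nip [0.6959467  0.14946785 0.241     ] [232.3  -5.4]
ribs [array([11.7, 47.2]), array([251.5,  48. ]), array([  9.1, -47. ]), array([245.7, -46.9])] front edge unit [array([238.9, 159.6]), array([ 238.1, -163.9]), array([237.4,   5. ])]
```

The column sits at lane x 12–233 and y about −1, centred between ribs at ±47. The unit's edge is at 238, so I'll shift 4 mm towards the front and lower.

```bash
python3 -m creep '[{"slide":[0,3,-2],"roll":0,"grip":0.73},{"slide":[0,10,-4],"roll":0,"grip":0.73},{"slide":[0,20,-4],"roll":0,"grip":0.73},{"slide":[0,32,-4],"roll":0,"grip":0.73},{"slide":[0,44,-4],"roll":0,"grip":0.73},{"slide":[0,56,-4],"roll":0,"grip":0.73},{"slide":[0,68,-4],"roll":0,"grip":0.73},{"slide":[0,80,-4],"roll":0,"grip":0.73},{"slide":[0,90,-4],"roll":0,"grip":0.73},{"slide":[0,98,-4],"roll":0,"grip":0.73},{"slide":[0,104,-4],"roll":0,"grip":0.73},{"slide":[0,108,-4],"roll":0,"grip":0.73},{"slide":[0,110,-4],"roll":0,"grip":0.73},{"slide":[0,112,-4],"roll":0,"grip":0.73},{"slide":[0,112,-4],"roll":0,"grip":0.73}]'; for i in 1 2 3; do python3 -m creep '[{"slide":[0,2,0],"roll":0,"grip":0.73},{"slide":[0,2,0],"roll":0,"grip":0.73}]'|grep -E "pos|force"; done
```

```text
time: 40.28
tool_pos: [0.5729, 0.1435, 0.1101]
ee_rot: [-1.57, -0.0, -1.486]
wrist_force: [-0.3, -0.4, -5.8]
width: 0.0251
tool_pos: [0.5729, 0.1434, 0.1081]
wrist_force: [-1.0, -0.3, -6.5]
tool_pos: [0.5727, 0.1434, 0.1058]
wrist_force: [-0.1, 0.5, -7.2]
tool_pos: [0.5725, 0.1434, 0.1036]
wrist_force: [0.8, 0.6, -6.1]
```

```bash
for i in 1 2 3 4 5; do python3 -m creep '[{"slide":[0,1.2,0],"roll":0,"grip":0.73},{"slide":[0,1.2,0],"roll":0,"grip":0.73}]'|grep -E "pos|force"; done
```

```text
tool_pos: [0.5726, 0.1434, 0.1025]
wrist_force: [-0.7, -0.1, -6.6]
tool_pos: [0.5726, 0.1434, 0.1013]
wrist_force: [-0.0, 0.6, -6.4]
tool_pos: [0.5726, 0.1434, 0.1001]
wrist_force: [-0.0, -0.0, -6.3]
tool_pos: [0.5726, 0.1434, 0.0989]
wrist_force: [-0.3, 0.2, -5.5]
tool_pos: [0.5728, 0.1435, 0.0982]
wrist_force: [0.0, 0.2, -4.9]
```

```bash
for i in 1 2 3; do python3 -m creep '[{"slide":[0,0.8,0],"roll":0,"grip":0.73},{"slide":[0,0.8,0],"roll":0,"grip":0.73}]'|grep -E "pos|force"; done
```

```text
tool_pos: [0.5729, 0.1434, 0.0981]
wrist_force: [-1.6, -0.9, -1.6]
tool_pos: [0.5733, 0.1435, 0.098]
wrist_force: [-2.9, -1.0, 4.3]
tool_pos: [0.574, 0.1435, 0.098]
wrist_force: [-3.0, -1.6, 5.4]
```

Resting on the lane floor: z 0.098, load gone. I'll open, lift out and look.

```bash
python3 -m creep '[{"slide":[0,-1,0],"roll":0,"grip":0.725},{"slide":[0,-1.5,0],"roll":0,"grip":0.71},{"slide":[0,-1.5,0],"roll":0,"grip":0.68},{"slide":[0,-1.5,0],"roll":0,"grip":0.62},{"slide":[0,-1.5,0],"roll":0,"grip":0.6},{"slide":[0,-1.5,0],"roll":0,"grip":0.6},{"slide":[0,-10,0],"roll":0,"grip":0.6},{"slide":[0,-30,0],"roll":0,"grip":0.6},{"slide":[0,-60,0],"roll":0,"grip":0.55},{"slide":[0,-90,0],"roll":0,"grip":0.45},{"slide":[0,-120,0],"roll":0,"grip":0.36},{"slide":[20,-130,-10],"roll":0,"grip":0.36},{"slide":[55,-130,-30],"roll":0,"grip":0.36},{"slide":[90,-130,-40],"roll":0,"grip":0.36},{"slide":[125,-130,-50],"roll":0,"grip":0.36},{"slide":[160,-130,-60],"roll":0,"grip":0.36},{"slide":[195,-130,-70],"roll":0,"grip":0.36},{"slide":[230,-130,-80],"roll":0,"grip":0.36},{"slide":[265,-130,-90],"roll":0,"grip":0.36},{"slide":[300,-130,-100],"roll":0,"grip":0.36}]';  python3 - <<'E'
from h import *
t=snap('top');s=snap('scene');cv2.imwrite('pics/t3.png',t);cv2.imwrite('pics/s3.png',s)
crop(s,160,130,350,270,4,'m1.png')
crop(t,180,140,310,260,6,'m2.png')
crop(t,310,175,400,285,6,'m3.png')
go((.436,-.286,.2),8.2-90)
E
```

```text
time: 43.78
tool_pos: [0.498, -0.1656, 0.2265]
ee_rot: [-1.57, -0.001, -1.486]
wrist_force: [0.7, 0.1, 0.5]
width: 0.0603
t43.88 tcp [ 0.4974 -0.1687  0.226 ] x[ 0.078 -0.997  0.002] z[ 0.997  0.078 -0.   ] w0.0604 F[-0.24  1.   -0.18] M[ 0.024 -0.005 -0.002]
q [-0.433  0.028  1.392 -0.002  1.72   1.059]
slide [112.1  26.3 -70.4] |135| mm roll -3.734187012102211 yaw now -85.53
```

View pics/m1.png

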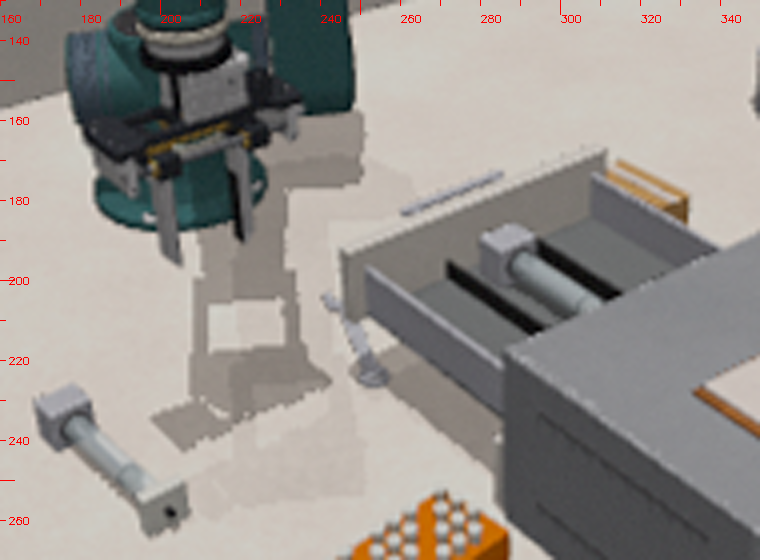

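View pics/m2.png

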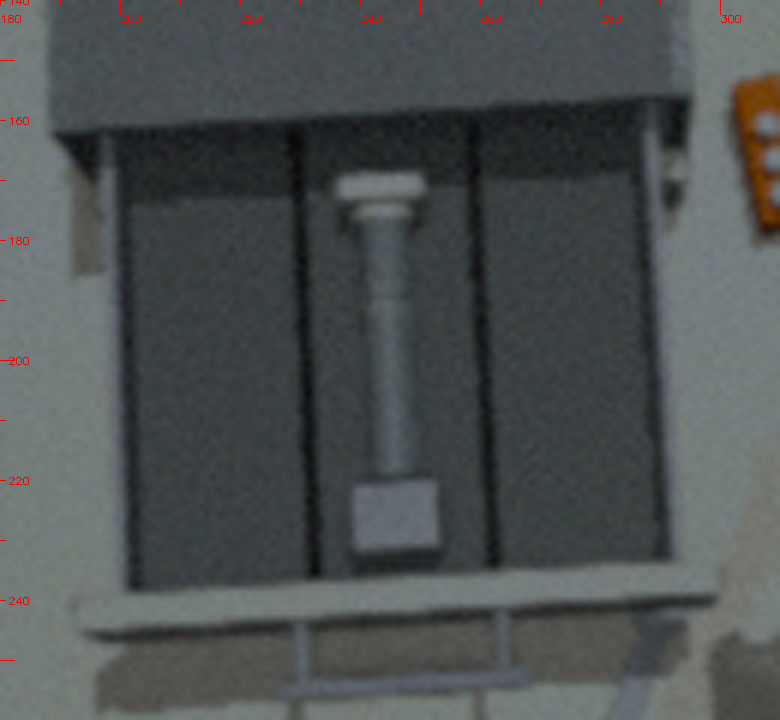

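View pics/m3.png

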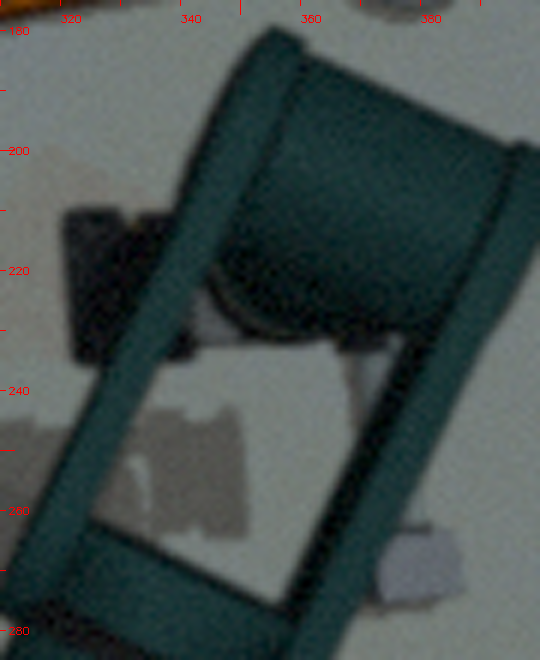

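Column A lies in the middle lane: top view steel (245,226), cap (242,171), between ribs at 231 and 259. B hasn't moved: scene steel (176,230), nipple (203,258). Now column B.

```bash
python3 -m creep '[{"slide":[25,0,-15],"roll":0,"grip":0.36},{"slide":[55,5,-35],"roll":-1,"grip":0.36},{"slide":[85,12,-55],"roll":-2.5,"grip":0.36},{"slide":[105,20,-66],"roll":-3.7,"grip":0.36},{"slide":[112,26,-70],"roll":-3.7,"grip":0.36},{"slide":[112,60,-70],"roll":-3.7,"grip":0.36},{"slide":[112,95,-70],"roll":-3.7,"grip":0.36},{"slide":[112,125,-70],"roll":-3.7,"grip":0.36},{"slide":[112,150,-70],"roll":-3.7,"grip":0.36},{"slide":[112,150,-70],"roll":-3.7,"grip":0.36},{"slide":[112,150,-70],"roll":-3.7,"grip":0.36}]';  python3 - <<'E'
from h import *
crop(snap('scene'),130,150,260,280,6,'n1.png')
crop(snap('top'),330,175,440,300,6,'n2.png')
go((.4357,-.2864,.005),8.2-90)
E
```

```text
time: 44.8
tool_pos: [0.4382, -0.2798, 0.0747]
ee_rot: [-1.573, 0.003, -1.42]
wrist_force: [0.3, -0.2, 0.3]
width: 0.0599
t44.90 tcp [ 0.44   -0.2817  0.0779] x[ 0.15  -0.989  0.003] z[0.989 0.15  0.003] w0.0600 F[0.22 0.01 0.54] M[ 0.018 -0.032 -0.007]
q [-0.678  0.085  1.63   0.     1.423  0.742]
slide [ 3.8 72.9 -5.2] |73| mm roll 0.42133444052410596 yaw now -81.38
```

View pics/n1.png

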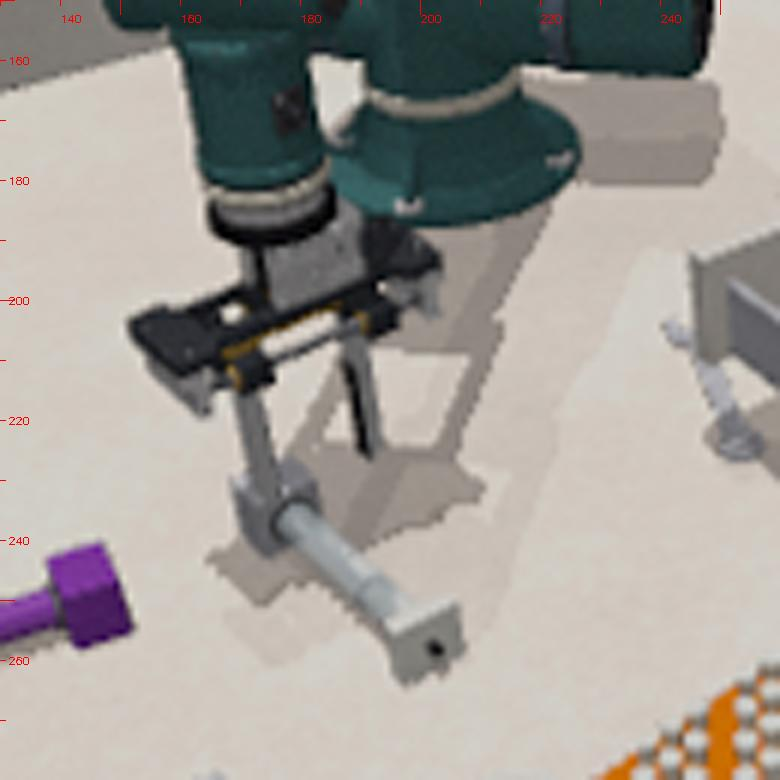

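View pics/n2.png

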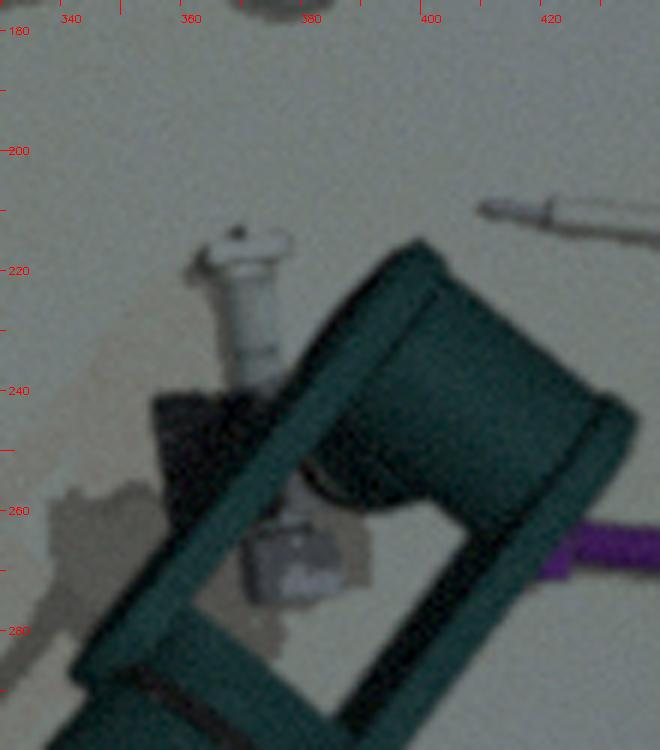

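```bash
python3 -m creep '[{"slide":[4,15,-5],"roll":0.4,"grip":0.36},{"slide":[4,32,-5],"roll":0.4,"grip":0.36},{"slide":[4,48,-5],"roll":0.4,"grip":0.36},{"slide":[4,58,-5],"roll":0.4,"grip":0.36},{"slide":[4,65,-5],"roll":0.4,"grip":0.36},{"slide":[4,68,-5],"roll":0.4,"grip":0.36},{"slide":[4,68,-5],"roll":0.4,"grip":0.36},{"slide":[4,68,-5],"roll":0.4,"grip":0.36}]';  python3 - <<'E'
from h import *
crop(snap('scene'),130,180,260,280,6,'n1.png')
go((.4357,-.2864,.005),8.2-90)
E
```

```text
time: 45.57
tool_pos: [0.4347, -0.2867, 0.0086]
ee_rot: [-1.57, -0.001, -1.428]
wrist_force: [0.7, -0.6, -0.3]
width: 0.0601
t45.62 tcp [ 0.4348 -0.2868  0.0087] x[ 0.142 -0.99   0.002] z[0.99  0.142 0.001] w0.0602 F[-0.43 -0.02  0.71] M[-0.002  0.032 -0.011]
q [-0.692  0.147  1.709 -0.     1.283  0.736]
slide [-0.3  3.7  1. ] |4| mm roll -0.021492378961454506 yaw now -81.82
```

View pics/n1.png

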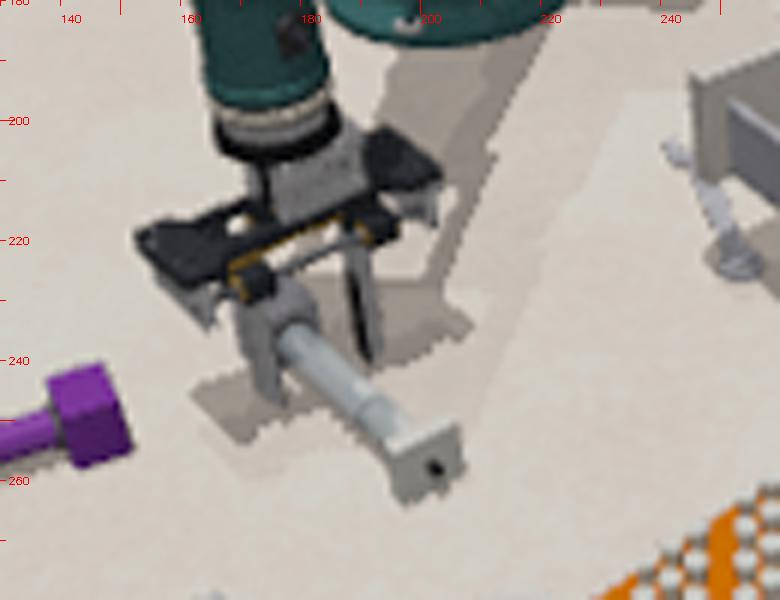

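```bash
python3 -m creep '[{"slide":[0,3,1],"roll":0,"grip":0.5},{"slide":[0,3.5,1],"roll":0,"grip":0.62},{"slide":[0,3.5,1],"roll":0,"grip":0.67},{"slide":[0,3.5,1],"roll":0,"grip":0.69},{"slide":[0,3.5,1],"roll":0,"grip":0.7},{"slide":[0,3.5,1],"roll":0,"grip":0.71},{"slide":[0,3.5,1],"roll":0,"grip":0.72},{"slide":[0,3.5,1],"roll":0,"grip":0.726},{"slide":[0,3.5,1],"roll":0,"grip":0.73},{"slide":[0,3.5,1],"roll":0,"grip":0.73}]'; for i in 1 2 3 4; do  python3 -m creep '[{"slide":[0,-2,0],"roll":0,"grip":0.73},{"slide":[0,-4,0],"roll":0,"grip":0.73},{"slide":[0,-4,0],"roll":0,"grip":0.73}]'|grep -E "pos|force|wid"; done;  python3 - <<'E'
from h import *
wrench(6)
crop(snap('scene'),130,180,260,280,6,'n1.png')
E
```

```text
time: 46.45
tool_pos: [0.4351, -0.2868, 0.0042]
ee_rot: [-1.571, -0.001, -1.428]
wrist_force: [0.2, -2.9, -2.2]
width: 0.0258
tool_pos: [0.4338, -0.2844, 0.0067]
wrist_force: [-0.5, 0.6, -7.6]
width: 0.0256
tool_pos: [0.435, -0.2858, 0.0121]
wrist_force: [0.4, 0.2, -8.3]
width: 0.0257
tool_pos: [0.4353, -0.2863, 0.0167]
wrist_force: [0.5, -1.2, -8.0]
width: 0.0256
tool_pos: [0.4353, -0.2864, 0.0207]
wrist_force: [1.1, 0.0, -8.0]
width: 0.0254
F [ 0.3  -0.12 -7.48] M tool x,y,z [ 0.043 -0.016 -0.007] offset along tool z mm (M_x/W): -5.8 pitch [-8.2 -7.8 -7.2 -7.3 -7.2 -7.2]
```

View pics/n1.png

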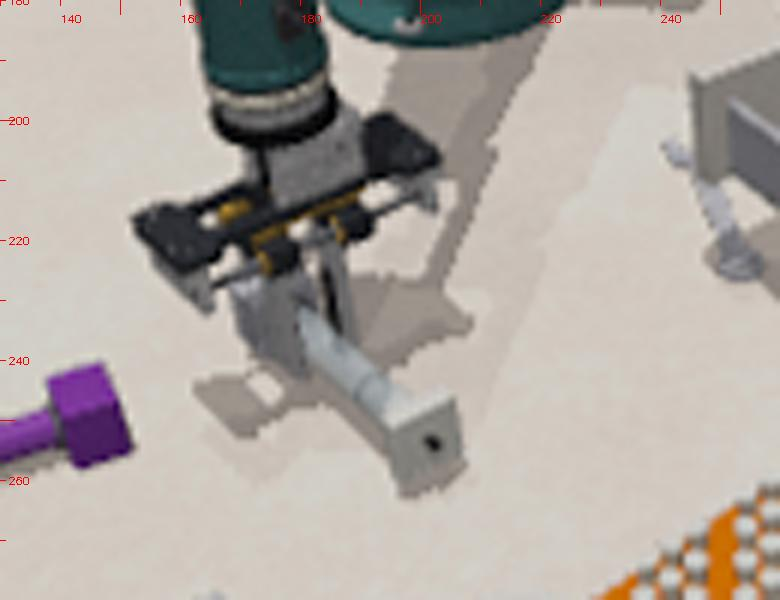

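Both ends seem to rise, with nipple row 258→254. The weight is about 7.5 N and the moment puts the balance about 6 mm towards the steel. I'll regrip 6 mm that way.

```bash
python3 -m creep '[{"slide":[0,4,0],"roll":0,"grip":0.73},{"slide":[0,8,0],"roll":0,"grip":0.73},{"slide":[0,12,0],"roll":0,"grip":0.73},{"slide":[0,15,0],"roll":0,"grip":0.73},{"slide":[0,16,0],"roll":0,"grip":0.73},{"slide":[0,16,0],"roll":0,"grip":0.71},{"slide":[0,16,0],"roll":0,"grip":0.69},{"slide":[0,16,0],"roll":0,"grip":0.65},{"slide":[0,16,-3],"roll":0,"grip":0.65},{"slide":[0,16,-6],"roll":0,"grip":0.65},{"slide":[0,16,-6],"roll":0,"grip":0.69},{"slide":[0,16,-6],"roll":0,"grip":0.71},{"slide":[0,16,-6],"roll":0,"grip":0.72},{"slide":[0,16,-6],"roll":0,"grip":0.726},{"slide":[0,16,-6],"roll":0,"grip":0.73},{"slide":[0,16,-6],"roll":0,"grip":0.73}]'; for i in 1 2 3 4 5; do  python3 -m creep '[{"slide":[0,-4,0],"roll":0,"grip":0.73},{"slide":[0,-8,0],"roll":0,"grip":0.73},{"slide":[0,-8,0],"roll":0,"grip":0.73}]'|grep -E "pos|force|wid"; done;  python3 - <<'E'
from h import *
wrench(8)
crop(snap('scene'),130,180,260,280,6,'n1.png')
crop(snap('top'),330,175,440,300,6,'n2.png')
E
```

```text
time: 49.13
tool_pos: [0.429, -0.2866, 0.0042]
ee_rot: [-1.571, 0.001, -1.428]
wrist_force: [-0.1, 1.9, 2.9]
width: 0.0261
tool_pos: [0.4285, -0.2866, 0.0114]
wrist_force: [0.5, -0.5, -7.6]
width: 0.0259
tool_pos: [0.4294, -0.2873, 0.0208]
wrist_force: [-0.2, -0.5, -6.8]
width: 0.0255
tool_pos: [0.4297, -0.2875, 0.0292]
wrist_force: [0.0, -0.6, -7.9]
width: 0.0253
tool_pos: [0.4297, -0.2874, 0.0372]
wrist_force: [0.4, 0.6, -7.7]
width: 0.0253
tool_pos: [0.4296, -0.2874, 0.0452]
wrist_force: [0.6, -0.7, -7.3]
width: 0.0254
F [-0.35 -0.1  -7.76] M tool x,y,z [ 0.008 -0.009 -0.007] offset along tool z mm (M_x/W): -1.1 pitch [-7.5 -7.7 -8.6 -7.9 -7.6 -7.5 -7.1 -8.2]
```

View pics/n1.png

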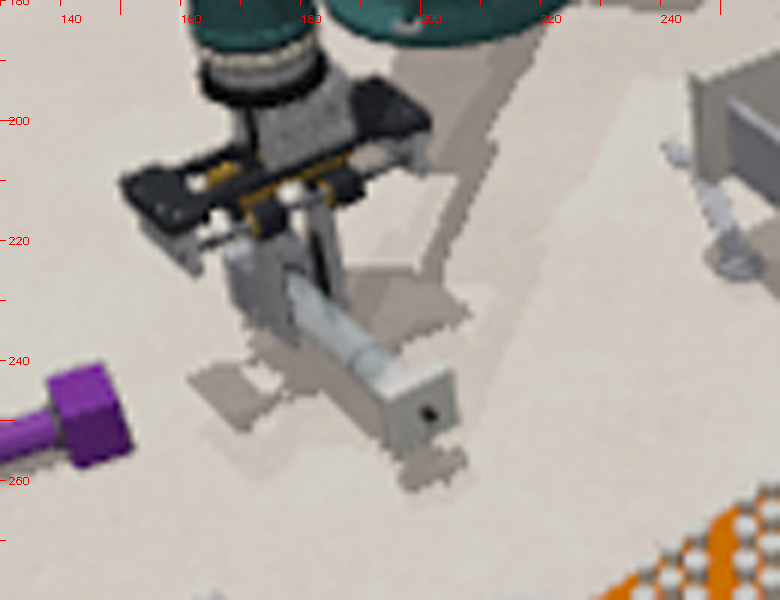

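View pics/n2.png

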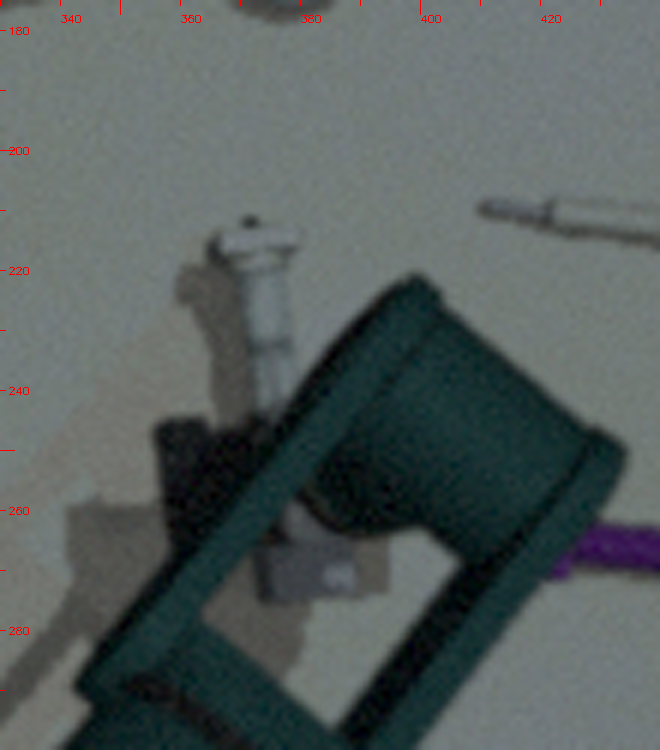

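```bash
python3 - <<'E'
from h import *
p,e=tri((200,248.7),(370,212));print('nip',p,e)
o,T=st();d=p-o['tool_pos'];print(T.T@d*1000)
E
```

```text
nip [ 0.56486161 -0.26542408  0.06006719] 0.01064401967384901
t50.88 tcp [ 0.4289 -0.2869  0.0439] x[ 0.142 -0.99  -0.   ] z[ 0.99   0.142 -0.   ] w0.0256 F[ 0.5   0.2  -7.96] M[ 0.059 -0.     0.007]
q [-0.699  0.103  1.682 -0.     1.357  0.729]
[ -1.88924143 -16.23176412 137.59643257]
```

B hangs level within about 1°, weighs 7.8 N with its moment about 0, and is gripped about 32 mm on the steel side of mid. Up, then across to the right lane.

```bash
python3 -m creep '[{"slide":[0,-6,0],"roll":0,"grip":0.73},{"slide":[0,-18,0],"roll":0,"grip":0.73},{"slide":[0,-34,0],"roll":0,"grip":0.73},{"slide":[0,-52,0],"roll":0,"grip":0.73},{"slide":[0,-70,0],"roll":0,"grip":0.73},{"slide":[0,-88,0],"roll":0,"grip":0.73},{"slide":[0,-106,0],"roll":0,"grip":0.73},{"slide":[0,-124,0],"roll":0,"grip":0.73},{"slide":[0,-142,0],"roll":0,"grip":0.73},{"slide":[0,-158,0],"roll":0,"grip":0.73},{"slide":[0,-170,0],"roll":0,"grip":0.73},{"slide":[0,-176,0],"roll":0,"grip":0.73},{"slide":[0,-178,0],"roll":0,"grip":0.73},{"slide":[0,-178,0],"roll":0,"grip":0.73}]';  python3 - <<'E'
from h import *
wrench(3)
crop(snap('scene'),130,120,290,270,5,'o1.png')
go((.5587,.0487,.22),4.9-90)
E
```

```text
time: 52.05
tool_pos: [0.4291, -0.287, 0.2224]
ee_rot: [-1.57, -0.001, -1.428]
wrist_force: [0.0, -0.1, -8.0]
width: 0.0257
F [ 0.77 -0.37 -7.75] M tool x,y,z [ 0.017 -0.015  0.029] offset along tool z mm (M_x/W): -2.2 pitch [-8.2 -7.7 -7.4]
t52.25 tcp [ 0.4285 -0.2865  0.2206] x[ 0.142 -0.99  -0.002] z[ 0.99   0.142 -0.002] w0.0259 F[ 0.29 -0.34 -7.97] M[ 0.025  0.021 -0.045]
q [-0.699  0.01   1.422 -0.     1.713  0.729]
slide [-313.3    0.9  176.5] |360| mm roll 3.277711485915688 yaw now -81.82
```

View pics/o1.png

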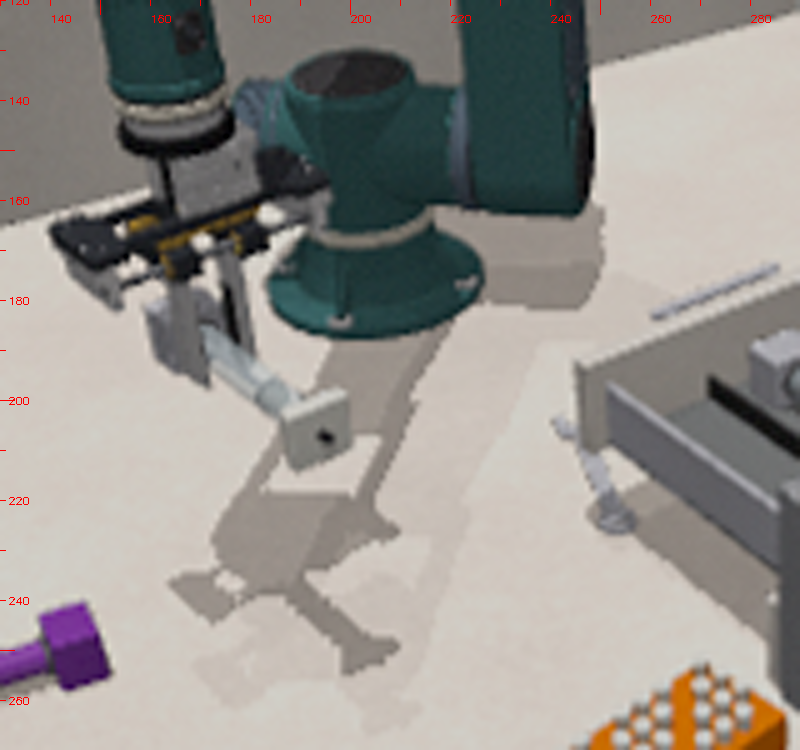

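```bash
python3 -m creep '[{"slide":[-6,0,3],"roll":0,"grip":0.73},{"slide":[-18,0,10],"roll":0,"grip":0.73},{"slide":[-34,0,19],"roll":0.2,"grip":0.73},{"slide":[-54,0,30],"roll":0.5,"grip":0.73},{"slide":[-75,0,42],"roll":0.8,"grip":0.73},{"slide":[-96,0,54],"roll":1,"grip":0.73},{"slide":[-117,0,66],"roll":1.2,"grip":0.73},{"slide":[-138,0,78],"roll":1.5,"grip":0.73},{"slide":[-159,0,90],"roll":1.7,"grip":0.73},{"slide":[-180,0,102],"roll":2,"grip":0.73},{"slide":[-201,0,113],"roll":2.3,"grip":0.73},{"slide":[-222,0,125],"roll":2.6,"grip":0.73},{"slide":[-243,0,137],"roll":2.9,"grip":0.73},{"slide":[-264,0,149],"roll":3.2,"grip":0.73},{"slide":[-282,0,159],"roll":3.3,"grip":0.73},{"slide":[-297,0,167],"roll":3.3,"grip":0.73},{"slide":[-307,0,173],"roll":3.3,"grip":0.73},{"slide":[-312,0,176],"roll":3.3,"grip":0.73},{"slide":[-313,0,176],"roll":3.3,"grip":0.73},{"slide":[-313,0,176],"roll":3.3,"grip":0.73}]';  python3 - <<'E'
from h import *
wrench(2)
crop(snap('scene'),190,90,350,250,5,'k2.png')
crop(snap('top'),180,140,310,270,5,'k3.png')
go((.5587,.0487,.1),4.9-90)
E
```

```text
time: 53.92
tool_pos: [0.5585, 0.0477, 0.2218]
ee_rot: [-1.572, -0.001, -1.486]
wrist_force: [0.2, -0.5, -7.7]
width: 0.0257
F [ 0.22 -0.01 -7.63] M tool x,y,z [-0.004 -0.    -0.031] offset along tool z mm (M_x/W): 0.6 pitch [-7.5 -7.8]
t54.12 tcp [0.5586 0.047  0.2222] x[ 0.084 -0.997  0.   ] z[0.997 0.084 0.   ] w0.0257 F[-0.31  0.85 -8.29] M[ 0.011 -0.045  0.038]
q [-0.017  0.108  1.315 -0.     1.718  1.47 ]
slide [ -1.8 122.2   0.3] |122| mm roll -0.10667000368118806 yaw now -85.21
```

View pics/k2.png

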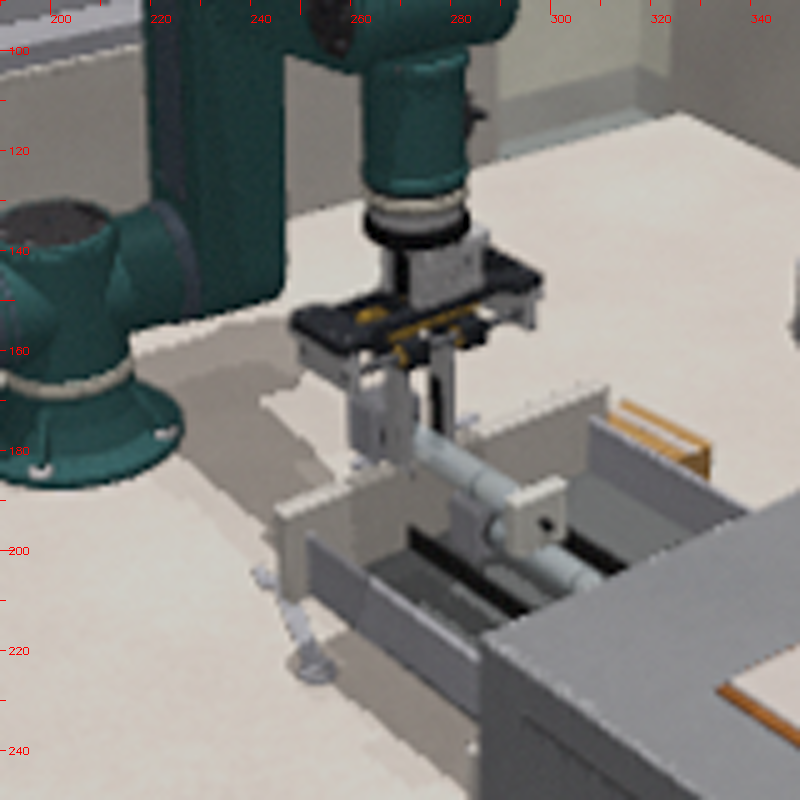

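View pics/k3.png

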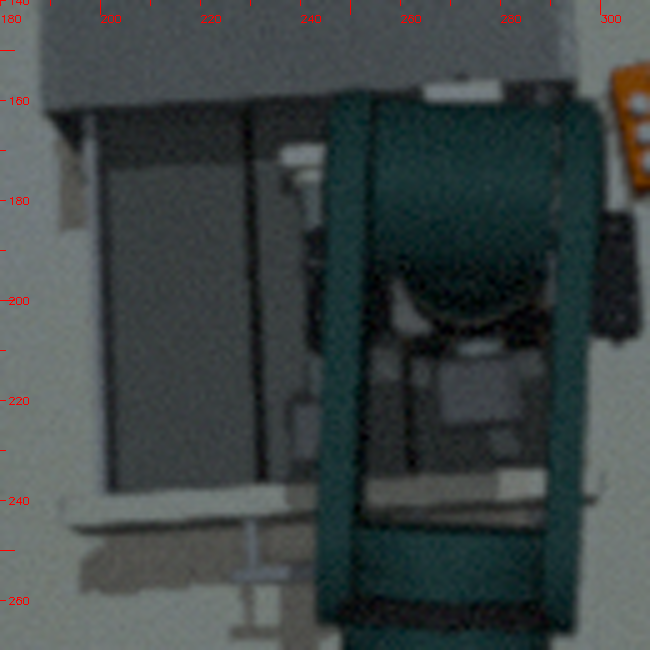

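```bash
python3 - <<'E'
from h import *
for n,uv,z in (('top',(275,217.7),.264),('top',(272.5,158.3),.264),('scene',(299,195),.241)):
    p=plane(n,uv,z);print(uv,p,lane(p)+[0,94])
p,e=tri((299,195),(272,155));print(p,e)
print('tcp',lane((.5586,.0475))+[0,94])
E
```

```text
(275, 217.7) [0.51206606 0.04687631 0.264     ] [40.4  2.1]
(272.5, 158.3) [0.68531723 0.05872176 0.264     ] [214.   -0.9]
(299, 195) [0.70042956 0.05668206 0.241     ] [228.9  -4.2]
[0.70053022 0.05923272 0.24060722] 0.004348621560964472
tcp [86.8 -1.3]
```

Centred in the right lane: mid at lane x about 121, y within 4 mm. Level: nipple z 0.241 against axis 0.241. Lowering.

```bash
python3 -m creep '[{"slide":[0,3,-2],"roll":0,"grip":0.73},{"slide":[0,10,-3],"roll":0,"grip":0.73},{"slide":[0,20,-3],"roll":0,"grip":0.73},{"slide":[0,32,-3],"roll":0,"grip":0.73},{"slide":[0,44,-3],"roll":0,"grip":0.73},{"slide":[0,56,-3],"roll":0,"grip":0.73},{"slide":[0,68,-3],"roll":0,"grip":0.73},{"slide":[0,80,-3],"roll":0,"grip":0.73},{"slide":[0,90,-3],"roll":0,"grip":0.73},{"slide":[0,98,-3],"roll":0,"grip":0.73},{"slide":[0,105,-3],"roll":0,"grip":0.73},{"slide":[0,111,-3],"roll":0,"grip":0.73},{"slide":[0,116,-3],"roll":0,"grip":0.73},{"slide":[0,119,-3],"roll":0,"grip":0.73},{"slide":[0,119,-3],"roll":0,"grip":0.73},{"slide":[0,119,-3],"roll":0,"grip":0.73}]'; for i in 1 2 3 4; do python3 -m creep '[{"slide":[0,1.2,0],"roll":0,"grip":0.73},{"slide":[0,1.2,0],"roll":0,"grip":0.73}]'|grep -E "pos|force"; done
```

```text
time: 55.45
tool_pos: [0.5559, 0.0477, 0.1033]
ee_rot: [-1.57, -0.0, -1.486]
wrist_force: [0.4, -0.0, -8.0]
width: 0.0255
tool_pos: [0.5561, 0.0477, 0.1023]
wrist_force: [-0.5, -0.4, -7.2]
tool_pos: [0.5558, 0.0477, 0.1007]
wrist_force: [0.0, 0.1, -7.9]
tool_pos: [0.5556, 0.0476, 0.0993]
wrist_force: [-0.5, 0.2, -8.1]
tool_pos: [0.5559, 0.0477, 0.0983]
wrist_force: [0.6, 0.6, -7.8]
```

```bash
for i in 1 2 3; do python3 -m creep '[{"slide":[0,0.9,0],"roll":0,"grip":0.73},{"slide":[0,0.9,0],"roll":0,"grip":0.73}]'|grep -E "pos|force"; done
```

```text
tool_pos: [0.5559, 0.0476, 0.0982]
wrist_force: [-1.6, -0.3, -4.9]
tool_pos: [0.5564, 0.0476, 0.0981]
wrist_force: [-2.3, 0.0, 1.9]
tool_pos: [0.5572, 0.0477, 0.0981]
wrist_force: [-2.5, 0.5, 5.6]
```

Seated. Releasing, lifting and looking.

```bash
python3 -m creep '[{"slide":[0,-1,0],"roll":0,"grip":0.725},{"slide":[0,-1.5,0],"roll":0,"grip":0.71},{"slide":[0,-1.5,0],"roll":0,"grip":0.68},{"slide":[0,-1.5,0],"roll":0,"grip":0.62},{"slide":[0,-1.5,0],"roll":0,"grip":0.6},{"slide":[0,-1.5,0],"roll":0,"grip":0.6},{"slide":[0,-10,0],"roll":0,"grip":0.6},{"slide":[0,-30,0],"roll":0,"grip":0.6},{"slide":[0,-60,0],"roll":0,"grip":0.6},{"slide":[0,-95,0],"roll":0,"grip":0.6},{"slide":[0,-130,0],"roll":0,"grip":0.6},{"slide":[0,-150,-35],"roll":0,"grip":0.6},{"slide":[0,-150,-75],"roll":0,"grip":0.7},{"slide":[0,-150,-115],"roll":0,"grip":0.7},{"slide":[0,-150,-155],"roll":0,"grip":0.7},{"slide":[0,-150,-195],"roll":0,"grip":0.7},{"slide":[0,-150,-220],"roll":0,"grip":0.7},{"slide":[0,-150,-220],"roll":0,"grip":0.7}]';  python3 - <<'E'
from h import *
t=snap('top');s=snap('scene');cv2.imwrite('pics/t4.png',t);cv2.imwrite('pics/s4.png',s)
crop(s,160,110,350,270,4,'p1.png')
crop(t,180,140,310,265,6,'p2.png')
go((.413,.1275,.25),4.9)
E
```

```text
time: 58.12
tool_pos: [0.3335, 0.0289, 0.2473]
ee_rot: [-1.567, -0.001, -1.486]
wrist_force: [0.7, -0.3, 0.1]
width: 0.028
t58.22 tcp [0.3366 0.0289 0.2467] x[ 0.085 -0.996  0.001] z[0.996 0.085 0.004] w0.0283 F[ 0.21  0.14 -0.4 ] M[-0.027  0.057 -0.015]
q [-0.083 -0.405  1.714 -0.     1.829  1.403]
slide [-91.7  -3.1  84.4] |125| mm roll -90.04048327955951 yaw now -85.14
```

View pics/p1.png

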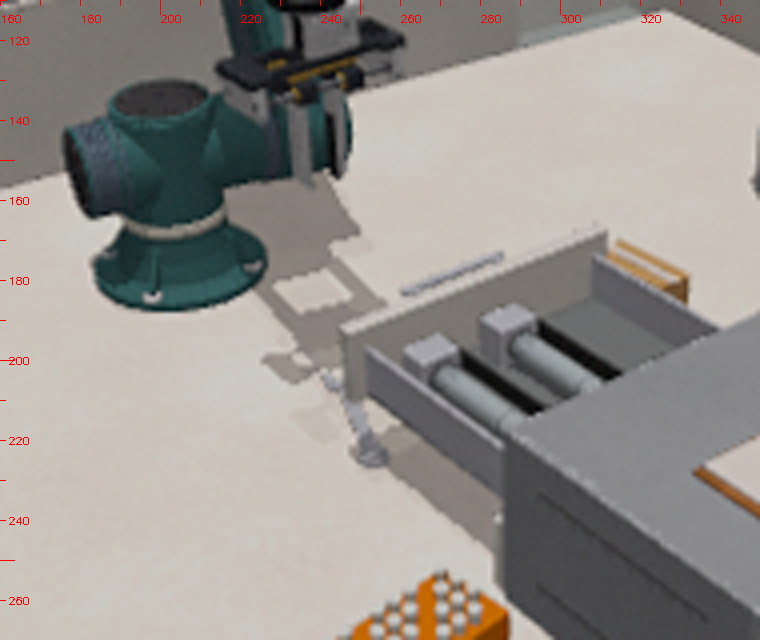

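View pics/p2.png

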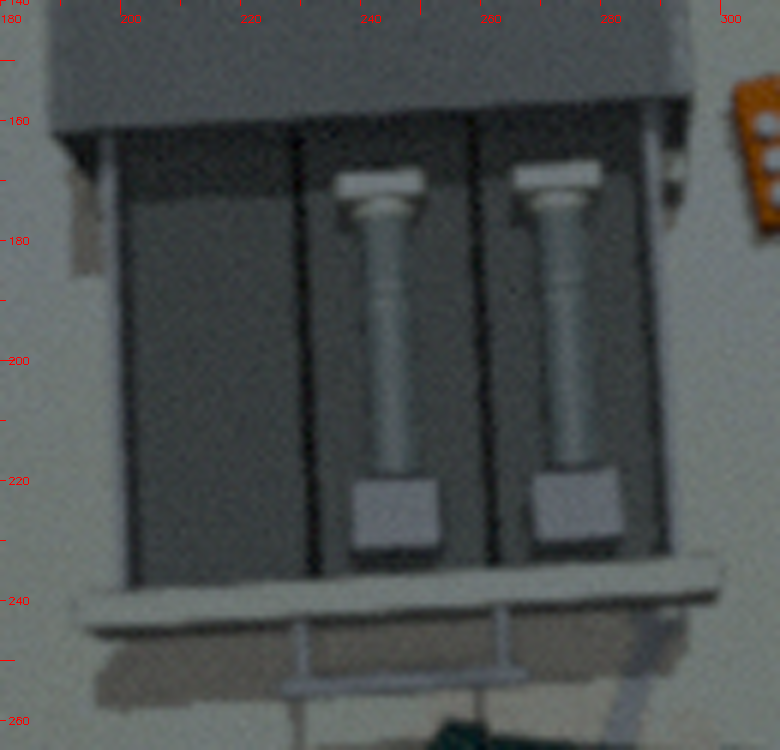

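View pics/t4.png

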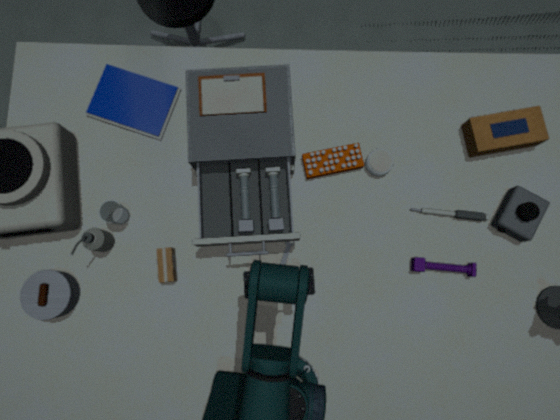

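Both columns lie in their own lanes: A with steel at top (244,225), B with steel at top (273,223), both steel ends towards the front. The carton stands at (166,265), the bystanders are unmoved, and no third column is visible. Back to the handle.

```bash
python3 -m creep '[{"slide":[-10,-3,8],"roll":-7,"grip":0.7},{"slide":[-20,-3,16],"roll":-14,"grip":0.7},{"slide":[-30,-3,25],"roll":-21,"grip":0.7},{"slide":[-40,-3,34],"roll":-28,"grip":0.7},{"slide":[-50,-3,43],"roll":-35,"grip":0.7},{"slide":[-60,-3,52],"roll":-42,"grip":0.7},{"slide":[-70,-3,60],"roll":-49,"grip":0.7},{"slide":[-80,-3,68],"roll":-56,"grip":0.7},{"slide":[-88,-3,76],"roll":-63,"grip":0.7},{"slide":[-92,-3,82],"roll":-70,"grip":0.7},{"slide":[-92,-3,84],"roll":-77,"grip":0.7},{"slide":[-92,-3,84],"roll":-84,"grip":0.7},{"slide":[-92,-3,84],"roll":-90,"grip":0.7},{"slide":[-92,-3,84],"roll":-90,"grip":0.7},{"slide":[-92,-3,84],"roll":-90,"grip":0.7}]';  python3 - <<'E'
from h import *
go((.413,.1275,.131),4.9)
E
```

```text
time: 59.47
tool_pos: [0.4134, 0.1281, 0.248]
ee_rot: [-1.571, 0.001, 0.083]
wrist_force: [-0.2, -0.1, 0.0]
width: 0.0281
t59.47 tcp [0.4134 0.1281 0.248 ] x[ 0.997  0.082 -0.001] z[-0.082  0.997 -0.   ] w0.0281 F[-0.19 -0.12  0.05] M[-0.062 -0.151 -0.049]
q [ 0.169 -0.18   1.544 -0.     1.779  0.087]
slide [ -0.3 117.   -0.5] |117| mm roll -0.16894850383056337 yaw now 4.73
```

```bash
python3 -m creep '[{"slide":[0,25,0],"roll":0,"grip":0.7},{"slide":[0,50,0],"roll":0,"grip":0.7},{"slide":[0,75,0],"roll":0,"grip":0.7},{"slide":[0,95,0],"roll":0,"grip":0.7},{"slide":[0,110,0],"roll":0,"grip":0.7},{"slide":[0,116,0],"roll":0,"grip":0.7},{"slide":[0,116,0],"roll":0,"grip":0.7}]';  python3 - <<'E'
from h import *
st();crop(snap('scene'),220,100,350,230,6,'q1.png')
E
```

```text
time: 60.05
tool_pos: [0.4116, 0.1276, 0.1307]
ee_rot: [-1.571, 0.004, 0.084]
wrist_force: [-0.6, 0.3, 0.3]
width: 0.0284
t60.05 tcp [0.4116 0.1276 0.1307] x[ 0.997  0.083 -0.004] z[-0.083  0.997 -0.   ] w0.0284 F[-0.61  0.25  0.34] M[-0.029 -0.121  0.075]
q [ 0.169 -0.152  1.752 -0.     1.546  0.085]
```

View pics/q1.png

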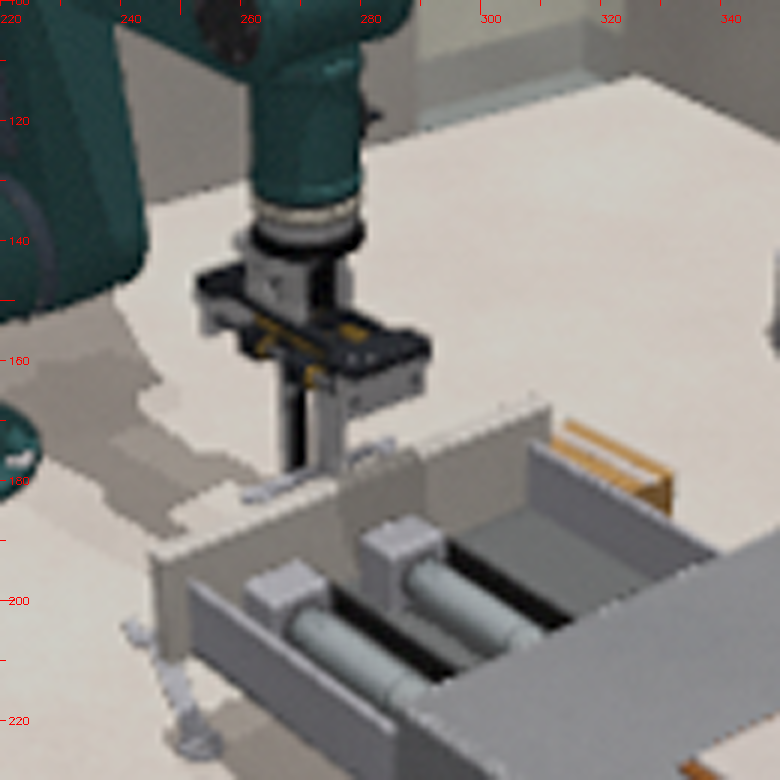

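The fingers straddle the bar. Gripping, then pushing smoothly.

```bash
python3 -m creep '[{"slide":[0,0,0],"roll":0,"grip":0.85},{"slide":[0,0,0],"roll":0,"grip":0.97},{"slide":[0,0,0],"roll":0,"grip":0.97},{"slide":[0,0,0],"roll":0,"grip":0.97},{"slide":[2,0,0],"roll":0,"grip":0.97},{"slide":[6,0,0],"roll":0,"grip":0.97},{"slide":[12,0,0],"roll":0,"grip":0.97},{"slide":[19,0,0],"roll":0,"grip":0.97},{"slide":[27,0,0],"roll":0,"grip":0.97},{"slide":[35,0,0],"roll":0,"grip":0.97},{"slide":[43,0,0],"roll":0,"grip":0.97},{"slide":[51,0,0],"roll":0,"grip":0.97},{"slide":[59,0,0],"roll":0,"grip":0.97},{"slide":[67,0,0],"roll":0,"grip":0.97},{"slide":[75,0,0],"roll":0,"grip":0.97},{"slide":[83,0,0],"roll":0,"grip":0.97},{"slide":[91,0,0],"roll":0,"grip":0.97},{"slide":[98,0,0],"roll":0,"grip":0.97},{"slide":[102,0,0],"roll":0,"grip":0.97},{"slide":[104,0,0],"roll":0,"grip":0.97}]'; python3 - <<'E'
from h import *
st();crop(snap('top'),180,130,310,260,5,'q2.png')
E
```

```text
time: 61.77
tool_pos: [0.5164, 0.1368, 0.1341]
ee_rot: [-1.571, -0.0, 0.085]
wrist_force: [-3.3, -0.3, 6.0]
width: 0.0101
t61.77 tcp [0.5164 0.1368 0.1341] x[0.996 0.085 0.   ] z[-0.085  0.996  0.   ] w0.0101 F[-3.27 -0.26  5.98] M[ 0.012  0.297 -0.026]
q [0.153 0.077 1.524 0.    1.541 0.068]
```

View pics/q2.png

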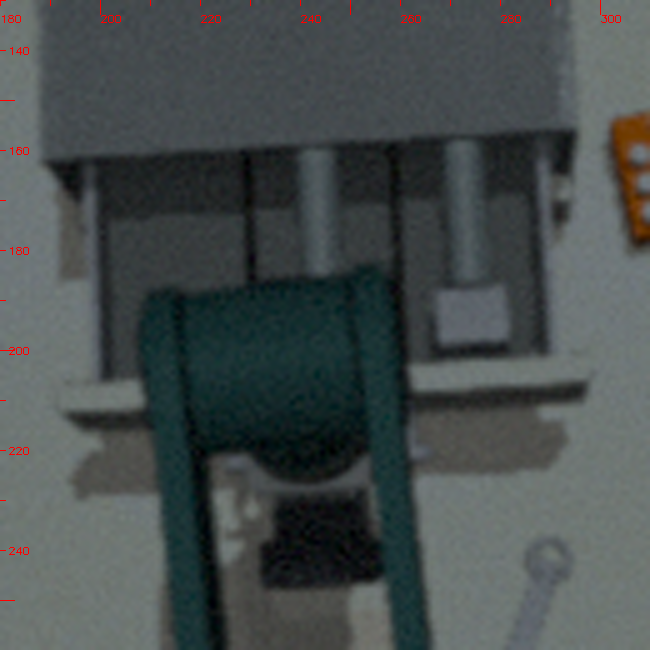

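The columns ride along without shifting. Continuing.

```bash
python3 -m creep '[{"slide":[2,0,0],"roll":0,"grip":0.97},{"slide":[6,0,0],"roll":0,"grip":0.97},{"slide":[12,0,0],"roll":0,"grip":0.97},{"slide":[19,0,0],"roll":0,"grip":0.97},{"slide":[27,0,0],"roll":0,"grip":0.97},{"slide":[35,0,0],"roll":0,"grip":0.97},{"slide":[43,0,0],"roll":0,"grip":0.97},{"slide":[51,0,0],"roll":0,"grip":0.97},{"slide":[59,0,0],"roll":0,"grip":0.97},{"slide":[67,0,0],"roll":0,"grip":0.97},{"slide":[75,0,0],"roll":0,"grip":0.97},{"slide":[83,0,0],"roll":0,"grip":0.97},{"slide":[91,0,0],"roll":0,"grip":0.97},{"slide":[98,0,0],"roll":0,"grip":0.97},{"slide":[104,0,0],"roll":0,"grip":0.97},{"slide":[109,0,0],"roll":0,"grip":0.97},{"slide":[113,0,0],"roll":0,"grip":0.97},{"slide":[116,0,0],"roll":0,"grip":0.97},{"slide":[117,0,0],"roll":0,"grip":0.97},{"slide":[117,0,0],"roll":0,"grip":0.97}]'; for i in 1 2 3 4 5 6 7 8; do python3 -m creep '[{"slide":[1.5,0,0],"roll":0,"grip":0.97},{"slide":[3,0,0],"roll":0,"grip":0.97}]' | grep -E "pos|force"; done
```

```text
time: 63.48
tool_pos: [0.6328, 0.1468, 0.1341]
ee_rot: [-1.571, -0.001, 0.085]
wrist_force: [-0.3, -0.9, 4.0]
width: 0.0102
tool_pos: [0.6352, 0.147, 0.1341]
wrist_force: [-2.6, 0.1, 5.5]
tool_pos: [0.6382, 0.1473, 0.1341]
wrist_force: [-2.7, 0.3, 5.7]
tool_pos: [0.6412, 0.1475, 0.1341]
wrist_force: [-1.9, 0.6, 6.0]
tool_pos: [0.6442, 0.1477, 0.1341]
wrist_force: [-2.2, 0.1, 5.5]
tool_pos: [0.6472, 0.148, 0.1341]
wrist_force: [-3.9, 0.0, 6.6]
tool_pos: [0.6501, 0.1483, 0.1341]
wrist_force: [-1.9, -0.2, 5.8]
tool_pos: [0.6522, 0.1484, 0.1341]
wrist_force: [-8.6, -1.4, 7.7]
tool_pos: [0.6521, 0.1484, 0.134]
wrist_force: [-15.4, -1.8, 11.0]
```

Home: the handle is at x=0.652, 240 mm of travel, force rising at the end stop. Easing off, opening and retreating.

```bash
python3 -m creep '[{"slide":[-2,0,0],"roll":0,"grip":0.97},{"slide":[-3,0,0],"roll":0,"grip":0.94},{"slide":[-3,0,0],"roll":0,"grip":0.85},{"slide":[-3,0,0],"roll":0,"grip":0.72},{"slide":[-3,0,0],"roll":0,"grip":0.7},{"slide":[-3,0,0],"roll":0,"grip":0.7},{"slide":[-3,-25,0],"roll":0,"grip":0.7},{"slide":[-3,-55,0],"roll":0,"grip":0.7},{"slide":[-3,-85,0],"roll":0,"grip":0.7},{"slide":[-20,-120,0],"roll":0,"grip":0.7},{"slide":[-60,-130,0],"roll":0,"grip":0.7},{"slide":[-100,-130,0],"roll":0,"grip":0.7},{"slide":[-140,-130,0],"roll":0,"grip":0.7},{"slide":[-180,-130,0],"roll":0,"grip":0.7},{"slide":[-220,-130,0],"roll":0,"grip":0.7},{"slide":[-260,-130,0],"roll":0,"grip":0.7},{"slide":[-300,-130,0],"roll":0,"grip":0.7},{"slide":[-330,-130,0],"roll":0,"grip":0.7},{"slide":[-330,-130,0],"roll":0,"grip":0.7},{"slide":[-330,-130,0],"roll":0,"grip":0.7}]'; python3 - <<'E'
from h import *
st();t=snap('top');s=snap('scene');cv2.imwrite('pics/t5.png',t);cv2.imwrite('pics/s5.png',s)
crop(t,150,130,310,290,5,'r1.png')
E
```

```text
time: 66.48
tool_pos: [0.3273, 0.1206, 0.2632]
ee_rot: [-1.571, -0.003, 0.086]
wrist_force: [-0.0, 0.8, -0.1]
width: 0.0279
t66.48 tcp [0.3273 0.1206 0.2632] x[0.996 0.085 0.003] z[-0.085  0.996  0.   ] w0.0279 F[-0.02  0.79 -0.08] M[-0.026 -0.113 -0.03 ]
q [ 0.19  -0.376  1.662 -0.     1.852  0.105]
```

View pics/r1.png

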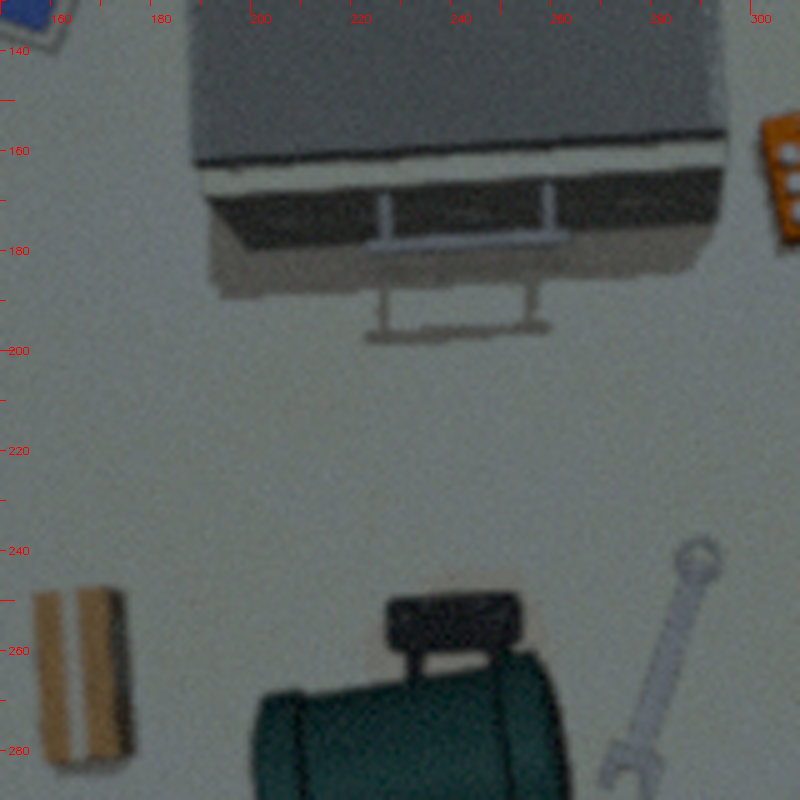

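View pics/s5.png

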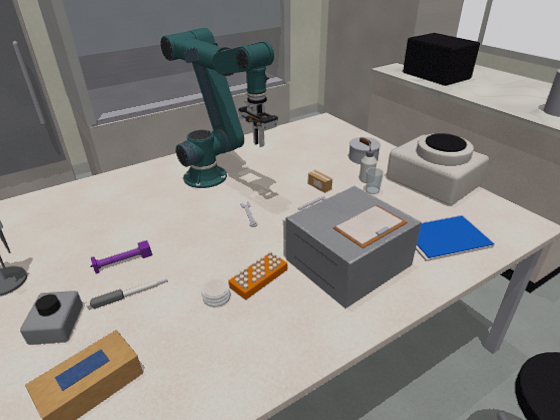

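The drawer looks shut, with the handle at top (241,178). The carton is upright at (166,265) and the bystanders are unmoved. One numeric check, then I hand in.

```bash
python3 - <<'E'
from h import *
h=plane('top',(241.3,178.3),.15);f=plane('top',(241,159.2),.187)
print('handle',h,'unit edge behind',(f-h)[:2]@U)
d=cv2.absdiff(cv2.imread('pics/t0.png') if False else cv2.imread('pics/top0.png'),cv2.imread('pics/t5.png')).max(2)>40
n,l,s,c=cv2.connectedComponentsWithStats(d.astype(np.uint8))
print([(s[i,:5].tolist()) for i in range(1,n) if s[i,4]>25])
E
python3 - <<'E'
from bench import ticket, robot
print(ticket.close_job()); print(robot.get_obs()['time'])
E
```

```text
handle [0.64962478 0.15756451 0.15      ] unit edge behind 0.05129863509583556
[[191, 158, 104, 16, 903], [273, 183, 17, 6, 36], [228, 187, 27, 4, 68], [258, 186, 14, 4, 34], [204, 189, 21, 4, 36], [322, 194, 24, 46, 146], [362, 217, 20, 60, 237], [334, 241, 15, 11, 54], [157, 249, 8, 35, 162], [166, 248, 11, 36, 314], [200, 248, 68, 172, 7334], [268, 321, 292, 99, 14969], [254, 328, 9, 18, 118], [429, 353, 11, 9, 28]]
the job is handed in; nothing more can be done
None
the job is handed in; nothing more can be done
```

The job is handed in at about 66 s of the 210 s allowed. No verdict is reported.

- **Drawer out:** I pulled it to its stop.
- **Carton:** I lifted it out and stood it upright on the bench, left of the drawer at about (0.38, 0.40).
- **Columns:** Only two were present. Both went in level with the steel end to the front, one in the middle lane and one in the right. One had been knocked aside mid-run, so I measured it again first. Trial lifts and regrips brought each grip to its balance point, with weights of about 6 N and 7.8 N. Each column was resting on the lane floor before I let go.
- **Drawer shut:** I pushed it home, 240 mm from the stop, and felt the end stop.

**Last checks:**
- The shut handle measured 51 mm in front of the unit's edge. The text gives 53, which is within the error of the measurement.
- Comparing the first and last top pictures, the only changes were the drawer, the carton, the two columns, the arm and shadows. The purple look-alike and the other things on the bench had not moved.

**Not confirmed:**
- I could not read the finger force on the glass directly. I estimated it at 12 N or less by measuring slip on the handle bar.
- The two camera rays to each lifted column's cap nipple missed each other by 8 to 11 mm. I took levelness mainly from the near-zero wrist moment. For the second column, a check above its lane agreed, with a ray mismatch of 4 mm.
- I did not see the columns again after the drawer was shut. They had not visibly shifted when it was about half closed.

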